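Pack and close the sample box

TASK

Stand every vial on the worktop upright inside the open sample box, then close the box with its three cover boards: angle each board's tongue into the groove under the rail's lip and lower it flat until it lies home behind the stop ridge, side by side with the others. When all three are in, swing the sprung lever at the end of the box right over to its stop and let it spring back; leave the rubber stopper where it is.

Things in the scene. Friction and masses are not known exactly. Their poses are not given: they have to be found in the camera images.
- box: Fixed grey metal box, open top, 208 (x) by 164 mm (y). Origin: centre of its underside on the worktop, z up; box frame below. Inner floor z = 8 mm, clear inside x -96..96, y -54..54; end walls to z = 72. Board seats at z = 72 along both long sides. Three boards lie side by side along x (centres near x = -66, 0, 66), each seated with origin at z = 72, y -6..2, its +y along the box's +y.
- groove (a point): Middle of the lip's lower edge at the mouth of the rail's groove, on the box's +y side: box (0, 62, 86) mm. The groove is a slot open towards the box's -y, 14 mm high (seat z = 72 below, lip above), 20 mm deep (bottom at y = 82), running over x -100..100. The lip is 6 mm thick, top z = 92. Axes as the box.
- stop (a point): Middle of the top inner edge of the stop ridge on the box's -y side: box (0, -66, 84) mm. The ridge stands 12 mm above the seat, is 8 mm thick (y -74..-66) and runs over x -104..104. Axes as the box.
- lever (a joint): Sprung lever at the box's -x end: 0 at rest, leaning 0.55 rad from upright towards the box's +y; grows as it is swung over towards the box's -y; hard stop at 1.1 rad (0.55 rad past upright). Springs back to 0 when let go; about 1 N at the knob at rest, 4 to 5 N at the stop.
- lever_knob (a point): Centre of the lever's black ball knob, 26 mm across, on an 8 mm rod, 80 mm from the pivot. It swings in the plane x = -144 mm of the box; the box's end wall is at x = -104 (a low pivot block reaches x = -126, z = 50).
- lever_pivot (a point): Point on the lever's pivot axis (which runs along the box's x), 35 mm above the worktop: box (-144, 0, 35) mm.
- board_1: Loose plywood cover board, 0.16 kg; slab 60 (x) by 120 (y) by 16 mm; origin: centre of its underside, z up. From its +y edge a tongue 56 mm wide, 5 mm thick (z 0..5) stands out 16 mm, to y = 76. On top a brown grip fin: x -6..6, y -40..40, z 16..52 mm. Starts flat on the worktop left of the box, tongue away to the left (+y). The three are alike.
- board_2: Loose plywood cover board, 0.16 kg; slab 60 (x) by 120 (y) by 16 mm; origin: centre of its underside, z up. From its +y edge a tongue 56 mm wide, 5 mm thick (z 0..5) stands out 16 mm, to y = 76. On top a brown grip fin: x -6..6, y -40..40, z 16..52 mm. Starts flat on the worktop left of the box, tongue away to the left (+y). The three are alike.
- board_3: Loose plywood cover board, 0.16 kg; slab 60 (x) by 120 (y) by 16 mm; origin: centre of its underside, z up. From its +y edge a tongue 56 mm wide, 5 mm thick (z 0..5) stands out 16 mm, to y = 76. On top a brown grip fin: x -6..6, y -40..40, z 16..52 mm. Starts flat on the worktop left of the box, tongue away to the left (+y). The three are alike.
- vial_1: Loose upright glass sample vial with a screw cap, 27 mm across, 58 mm tall, about 50 g; origin: centre of its underside, z up. Starts on the worktop right of the box. Two to four of the vials are present; an absent one reads None from the start.
- vial_2: Loose upright glass sample vial with a screw cap, 27 mm across, 58 mm tall, about 50 g; origin: centre of its underside, z up. Starts on the worktop right of the box. Two to four of the vials are present; an absent one reads None from the start.
- vial_3: Loose upright glass sample vial with a screw cap, 27 mm across, 58 mm tall, about 50 g; origin: centre of its underside, z up. Starts on the worktop right of the box. Two to four of the vials are present; an absent one reads None from the start.
- vial_4: Loose upright glass sample vial with a screw cap, 27 mm across, 58 mm tall, about 50 g; origin: centre of its underside, z up. Starts on the worktop right of the box. Two to four of the vials are present; an absent one reads None from the start.
- stopper: Loose red-brown rubber stopper, 35 mm across, 26 mm high, origin under its centre; a bystander near the right edge of the worktop, to be left alone.
Mind the look-alikes: they are no part of the job. Leave any turquoise or yellow look-alike of the vial_4 alone.

How it is judged:
On the way, in this order (a step that is already met when the one before it is completed fails the run):
1. every vial stands upright in the box (x of vial_1 in the frame of box between -0.098 and 0.098 m and y of vial_1 in the frame of box between -0.056 and 0.056 m and z of vial_1 in the frame of box between 0.003 and 0.016 m and angle between each of vial_1, vial_2, vial_3, vial_4's own z axis and vertical below 0.15 rad and linear speed of each of vial_1, vial_2, vial_3, vial_4 below 0.03 m/s and x of vial_2 in the frame of box between -0.098 and 0.098 m and y of vial_2 in the frame of box between -0.056 and 0.056 m and z of vial_2 in the frame of box between 0.003 and 0.016 m and x of vial_3 in the frame of box between -0.098 and 0.098 m and y of vial_3 in the frame of box between -0.056 and 0.056 m and z of vial_3 in the frame of box between 0.003 and 0.016 m and x of vial_4 in the frame of box between -0.098 and 0.098 m and y of vial_4 in the frame of box between -0.056 and 0.056 m and z of vial_4 in the frame of box between 0.003 and 0.016 m), for 0.2 s.
2. all three boards lie flat, tongue in the groove and behind the stop ridge, let go (x of board_1 in the frame of box between -0.078 and 0.078 m and y of board_1 in the frame of box between -0.008 and 0.004 m and z of board_1 in the frame of box between 0.068 and 0.0755 m and angle between each of board_1, board_2, board_3's own z axis and vertical below 0.05 rad and angle between the y axis of each of board_1, board_2, board_3 and the y axis of box, either way round below 0.1 rad and linear speed of each of board_1, board_2, board_3 below 0.03 m/s and contact force between each of board_1, board_2, board_3 and the fingers below 0.05 N and x of board_2 in the frame of box between -0.078 and 0.078 m and y of board_2 in the frame of box between -0.008 and 0.004 m and z of board_2 in the frame of box between 0.068 and 0.0755 m and x of board_3 in the frame of box between -0.078 and 0.078 m and y of board_3 in the frame of box between -0.008 and 0.004 m and z of board_3 in the frame of box between 0.068 and 0.0755 m), for 0.3 s.
3. the lever is swung over to its stop (value of joint lever above 1.02 rad), for 0.05 s.
At the end, for the whole second after the job is handed in: Every vial stands upright (0.15 rad) on the box floor; all three boards lie flat on the seats (0.05 rad, 4 mm in height), tongue under the lip (origin y -8..4 mm in the box frame), outer ones within 78 mm of the middle, released and still; the lever is back below 0.1 rad (all of step 1 and all of step 2 and value of joint lever below 0.1 rad and velocity of joint lever below 0.2 rad/s); the robot touches nothing.
It fails at once if the stopper is pushed more than 4 cm (distance of stopper from where it was at the start of the episode above 0.04 m).
Of vial_1, vial_2, vial_3, vial_4 only 2 to 4 are there at a start; the rules pass over those that are not, and their reading is None.
At some moment in a run one of board_1, board_2, board_3 may be knocked a few centimetres aside while the robot is not near it.
It also fails if it takes over 210 s, if anything falls off the work surface, if the arm or the gripper's body presses on something with over 40 N, if the wrist force passes 120 N, or if a joint passes its speed limit or range.

ROBOT

A 6-joint arm with a two-finger parallel gripper is mounted at the origin on a cart in front of the work surface, level with it; the furniture and walls round the work are solid. World frame = base frame: x ahead of the robot, y to its left, z up, the work surface at z = 0. Lengths are in m, angles in rad, forces in N, time in s.
With the tool pointing down it reaches from about 0.35 to 0.775 m from the base axis. Payload 7.3 kg.
Tool frame: the origin (TCP) lies midway between the tips of the shut fingers; the grasp point (between the pads) lies 19 mm behind it (robot.grip_depth is the z of the grasp point in the tool frame, in m); z points along the fingers, y is the line along which they close (so a half turn about z gives the same grasp; the last joint's range is limited). The gripper opens to 92 mm and grips with 3 to 60 N. Pads are 19 mm wide; open, the fingers measure 130 mm over their backs; the gripper's body (75 mm by 190 mm) begins 47 mm behind the grasp point.
Start: joints at [-1.331, 0.342, 1.524, -0, 1.275, -0.146], TCP at [0.198, -0.486, 0.227] pointing down, gripper open.
Joint ranges: [-2.53, 2.53], [-0.77, 2.02], [0.04, 2.7], [-1, 4.14], [0.28, 2.66], [-3.11, 3.11]. Speed limits (rad/s): [2.57, 2.57, 3.14, 3.14, 3.14, 3.14].

INTERFACE

Orientations are given as [roll, pitch, yaw] about the fixed x, y, z axes, in that order (R = Rz(yaw) Ry(pitch) Rx(roll)).
In Python, from cell import robot, viewer gives the robot as it stands.
- The arm moves only by the tool step_arm, never from a script. Its argument "increments" is a list of rows, each an object with "delta_pos": the shift along the tool's x, y, z in cm, a list of three; "dr": the turn, a rotation vector about the tool's x, y, z in degrees, a list of three; "fingers": the closure, from -1 (fully open) to 1 (shut), so that 0 is half open. In form: [{"delta_pos": [tx, ty, tz], "dr": [wx, wy, wz], "fingers": fingers}, ...]. A call has exactly 5 rows; each row is the pose to reach, as a shift and turn from the pose commanded when the call began, along the tool's axes at that moment; what a row does not reach only later rows make up. A row lasts 1/8 s, in which the tool goes at most 62.5 mm and 10.7 degrees, less where a joint would pass 70% of its speed; a pose out of reach is approached as far as the arm can. A call with a gripper value outside its range is refused whole. The fingers move at their own pace and stop on an object; "newtons" is the grip in N (left out, the last holds). Time passes only in rows, so rows that repeat a pose let the fingers close, or fill a call up. It gives the time, the measured TCP pose, the force, the opening and the grip force at its end, in the units of the state.
- robot.observe(): the state, without advancing time (a new reading comes with each control period).
- viewer.read_camera(name): name is "scene" or "top" or "wrist"; returns the picture (384x512x3 uint8, red, green, blue); there is no depth.
- viewer.camera_params(name): a dict with "K" (3x3 intrinsics, pixels), "T" (4x4, takes a point from camera to world coordinates). Camera axes: x right, y down, z forward; pixel columns grow to the right and rows downward; lengths in m; the calibration is good to about 2 mm. A picture is of the moment at which its call begins: read the wrist's pose just before it. camera_params takes no time and is no camera call; for the wrist camera it gives the pose at the moment of the call.
- robot.hand_in(): hands the job in; it is judged then, once.
The state is a dict: "time": time; "qpos": joint angles; "qvel": joint speeds; "joint_efforts": joint torques, N m; "tool_pos": TCP position; "tool_rot": TCP orientation; "contact_force": force on the tool from outside, world axes, zero at the start; "torque": the same for the moment, N m; "opening": finger opening in m; "grip_force": force on a finger pad.
Only numpy, scipy, OpenCV 4.12 (cv2) and the standard library are available. Lean on these libraries where they do the work, as an engineer would, in place of code of your own. Each camera call takes 0.05 s, during which the arm holds its last target. There are 200 camera calls.

## Working session

There is one attempt and no reset: what is moved stays moved. The work goes in short steps, Python scripts to look and compute and a tool call to move; the robot and the scene stay as the last step left them, time stands still between calls to the robot, and variables do not carry over. Pictures are saved under pics/ and viewed, at most 14 in all, crops included, and the job is handed in when it is done.

Besides the shell and the picture viewer there is one more tool, called after "Call:" as name(argument=value, ...) on one line, values as JSON. step_arm: Moves the arm, as the interface text tells. Its arguments: {"type":"object","properties":{"increments":{"type":"array"},"newtons":{"type":"number"}},"required":["increments"]}

```bash
mkdir -p pics; ls; python3 - <<'E'
from cell import robot, viewer
import cv2, numpy as np
for n in ("scene","top"):
    im=viewer.read_camera(n); cv2.imwrite(f"pics/{n}0.png",cv2.resize(im[:,:,::-1],(800,600),interpolation=cv2.INTER_CUBIC))
    p=viewer.camera_params(n); print(n,np.round(p["K"],2).tolist(),np.round(p["T"],4).tolist())
s=robot.observe(); print(s["time"],s["tool_pos"],s["tool_rot"],s["opening"],robot.grip_depth)
E
```

```text
pics
scene [[427.37, 0.0, 250.22], [0.0, 427.37, 190.94], [0.0, 0.0, 1.0]] [[0.7966, -0.3022, 0.5236, -0.0367], [-0.6045, -0.4103, 0.6828, -0.7273], [0.0085, -0.8604, -0.5095, 0.6401], [0.0, 0.0, 0.0, 1.0]]
top [[402.84, 0.0, 255.07], [0.0, 402.84, 184.88], [0.0, 0.0, 1.0]] [[0.0004, -0.9803, 0.1976, 0.2955], [-1.0, -0.0015, -0.0053, 0.0196], [0.0055, -0.1976, -0.9803, 1.2614], [0.0, 0.0, 0.0, 1.0]]
0.1 [ 0.19748601 -0.48604045  0.22611507] [-3.14021079e+00 -2.03901750e-04  3.85802132e-01] 0.09203715123256541 -0.0188
```

View pics/top0.png

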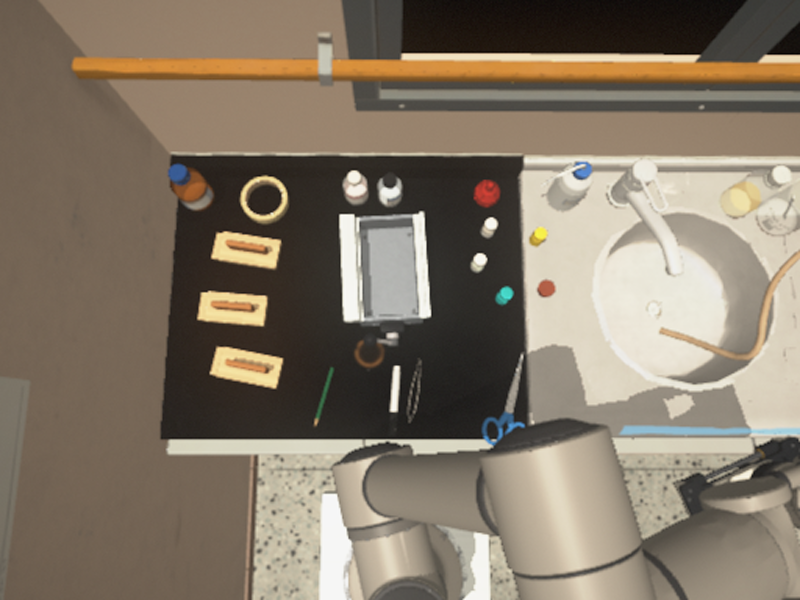

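View pics/scene0.png

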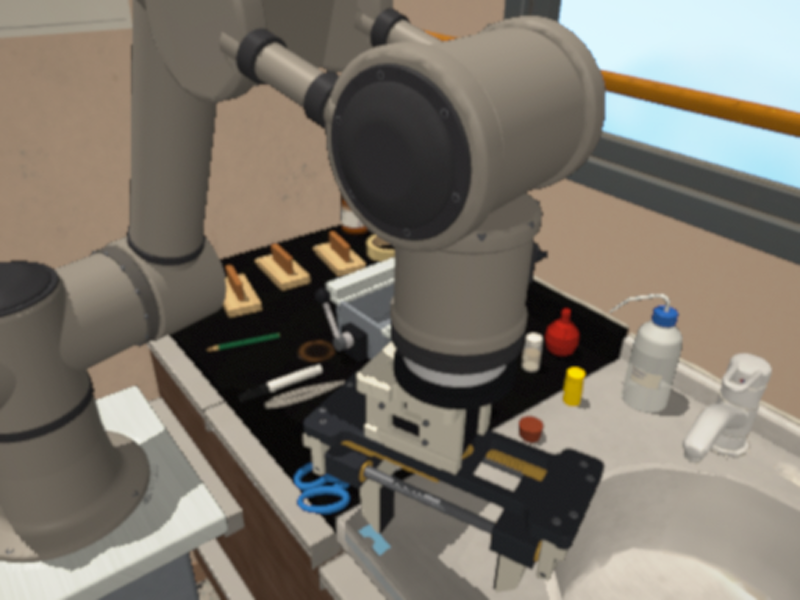

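Top view shows two white-capped vials at about (480,262) and (489,228). Turquoise and yellow look-alikes are at (505,296) and (539,236), the box is around (386,267), the boards are at (246,250), (233,308) and (247,367), and the stopper is at (546,288). I'll convert these to world coordinates.

```bash
cat > h.py <<'E'
from cell import robot, viewer
import numpy as np, cv2
from scipy.spatial.transform import Rotation as R
def bp(name,uv,z,p=None,s=0.64):
    p=p or viewer.camera_params(name); K,T=np.array(p["K"]),np.array(p["T"])
    d=T[:3,:3]@np.linalg.solve(K,[uv[0]*s,uv[1]*s,1.0]); o=T[:3,3]
    return (o+d*(z-o[2])/d[2])
def go(pos,rpy,cur=None):
    s=robot.observe() if cur is None else cur
    r0=R.from_euler('xyz',s["tool_rot"]); 
    d=r0.inv().apply(np.array(pos)-s["tool_pos"])*100
    rv=(r0.inv()*R.from_euler('xyz',rpy)).as_rotvec(degrees=True)
    print("delta cm",np.round(d,2),"rv",np.round(rv,1))
def snap(name,fn,scale=1.5625):
    p=viewer.camera_params(name); im=viewer.read_camera(name)
    cv2.imwrite(fn,cv2.resize(im[:,:,::-1],None,fx=scale,fy=scale,interpolation=cv2.INTER_CUBIC)); np.savez(fn+".npz",K=p["K"],T=p["T"],im=im)
def st():
    s=robot.observe(); print("t",round(s["time"],2),np.round(s["tool_pos"],4),np.round(s["tool_rot"],3),"F",np.round(s["contact_force"],1),"op",round(s["opening"],4),"g",round(s["grip_force"],1),np.round(s["qpos"],2)); return s
E
python3 - <<'E'
from h import *
f=lambda n,uv,z:print(n,np.round(bp("top",uv,z),3))
f("v a",(481,259),.058); f("v b",(491,224),.058); f("turq",(507,292),.058); f("yel",(541,232),.058); f("stop",(546,288),.02)
f("vA scene base",(0,0),0)
for n,uv in dict(TL=(340,214),BL=(343,324),rin_t=(355,214),rin_b=(358,322)).items(): f(n,uv,.092)
for n,uv in dict(TR=(423,213),BR=(430,319)).items(): f(n,uv,.084)
for n,uv in dict(f1=(247,247),f2=(233,306),f3=(248,365)).items(): f(n,uv,.052)
for n,uv in dict(b1=[(216,232),(281,237),(276,270),(211,262)],b2=[(201,291),(268,294),(265,327),(198,322)],b3=[(217,348),(284,355),(277,388),(211,379)]).items():
    for q in uv: f(n,q,.016)
f("knob",(391,340),.103)
st()
print(viewer.camera_params("wrist"))
E
```

```text
v a [ 0.598 -0.149  0.058]
v b [ 0.67  -0.171  0.058]
turq [ 0.532 -0.198  0.058]
yel [ 0.654 -0.27   0.058]
stop [ 0.548 -0.284  0.02 ]
vA scene base [1.21  0.907 0.   ]
TL [0.679 0.127 0.092]
BL [0.464 0.117 0.092]
rin_t [0.679 0.098 0.092]
rin_b [0.468 0.089 0.092]
TR [ 0.684 -0.035  0.084]
BR [ 0.475 -0.046  0.084]
f1 [0.624 0.314 0.052]
f2 [0.505 0.335 0.052]
f3 [0.39  0.301 0.052]
b1 [0.665 0.388 0.016]
b1 [0.655 0.254 0.016]
b1 [0.585 0.261 0.016]
b1 [0.602 0.394 0.016]
b2 [0.542 0.411 0.016]
b2 [0.536 0.276 0.016]
b2 [0.469 0.279 0.016]
b2 [0.479 0.413 0.016]
b3 [0.427 0.372 0.016]
b3 [0.413 0.239 0.016]
b3 [0.349 0.25  0.016]
b3 [0.366 0.38  0.016]
knob [0.433 0.027 0.103]
t 0.1 [ 0.1975 -0.486   0.2261] [-3.14  -0.     0.386] F [-0.9  0.4 -0.2] op 0.092 g 0.0 [-1.33  0.34  1.52  0.    1.28 -0.15]
{'K': array([[268.54832434,   0.        , 253.47653266],
       [  0.        , 268.54832434, 189.45999233],
       [  0.        ,   0.        ,   1.        ]]), 'T': array([[ 0.37654137, -0.89409864, -0.2424958 ,  0.26191775],
       [-0.9263992 , -0.36371004, -0.09746548, -0.46040646],
       [-0.0010544 ,  0.2613477 , -0.96524415,  0.38333549],
       [ 0.        ,  0.        ,  0.        ,  1.        ]])}
```

```bash
python3 - <<'E'
from h import *
go((.56,-.08,.27),(np.pi,0,0))
E
```

```text
delta cm [ 48.87 -23.98  -4.35] rv [-0.1  0.  22.1]
```

Call:
step_arm(increments=[{"delta_pos": [4.4,-2.2,-0.8],"dr": [0,0,0],"fingers": -1},{"delta_pos": [9.8,-4.8,-1.6],"dr": [0,0,0],"fingers": -1},{"delta_pos": [15.2,-7.5,-2.4],"dr": [0,0,0],"fingers": -1},{"delta_pos": [20.6,-10.1,-3.2],"dr": [0,0,0],"fingers": -1},{"delta_pos": [26,-12.8,-4],"dr": [0,0,0],"fingers": -1}])

```text
time: 0.72
tool_pos: [0.3912, -0.2683, 0.2668]
tool_rot: [-3.141, 0.0, 0.385]
contact_force: [1.1, -0.6, 0.5]
opening: 0.092
grip_force: 0.0
```

Call:
step_arm(increments=[{"delta_pos": [5.4,-2.6,0],"dr": [0,0,5],"fingers": -1},{"delta_pos": [10.8,-5.3,0],"dr": [0,0,10],"fingers": -1},{"delta_pos": [16.2,-8,0],"dr": [0,0,15],"fingers": -1},{"delta_pos": [21,-10.3,-0.3],"dr": [0,0,20],"fingers": -1},{"delta_pos": [22.9,-11.2,-0.4],"dr": [0,0,22.1],"fingers": -1}])

```text
time: 1.35
tool_pos: [0.5616, -0.0774, 0.2701]
tool_rot: [-3.141, 0.001, 0.001]
contact_force: [-0.8, 0.4, -0.6]
opening: 0.0917
grip_force: 0.0
```

```bash
python3 - <<'E'
from h import *
st(); snap("wrist","pics/w1.png"); st()
E
```

```text
t 1.35 [ 0.5616 -0.0774  0.2701] [-3.141e+00  1.000e-03  1.000e-03] F [-0.8  0.4 -0.6] op 0.0917 g 0.0 [-0.27  0.39  1.33  0.    1.42  1.3 ]
t 1.4 [ 0.5624 -0.0765  0.27  ] [-3.14e+00 -0.00e+00  1.00e-03] F [ 0.2  2.4 -0.9] op 0.0915 g 0.0 [-0.27  0.39  1.33  0.    1.42  1.3 ]
```

View pics/w1.png

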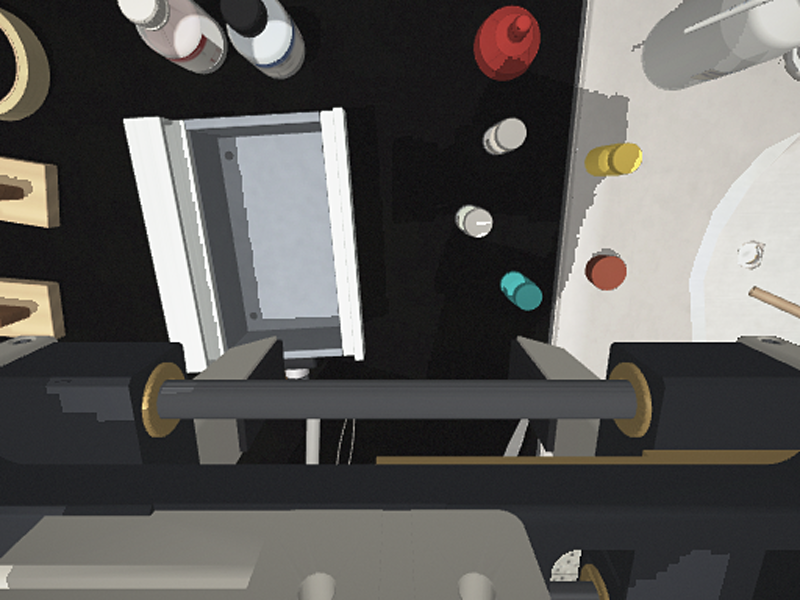

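Wrist view: only two white vials, with caps at about (478,222) and (511,134). The box lip outer edge runs (124,119)–(190,373), and the ridge outer edge (345,108)–(364,359). I'll measure both.

```bash
python3 - <<'E'
from h import *
p=dict(np.load("pics/w1.png.npz"))
f=lambda n,uv,z:print(n,np.round(bp("w",uv,z,p),4))
f("a",(478,222),.058); f("b",(511,134),.058); f("turq",(527,295),.058)
f("flask top",(520,25),.085)
f("lip TL out",(124,119),.092); f("lip BL out",(190,373),.092);f("lip TL in",(162,117),.092);f("lip BL in",(206,372),.092)
f("ridge T out",(345,108),.084);f("ridge B out",(364,359),.084);f("ridge T in?",(333,110),.084);f("ridge B in",(354,358),.084)
# refine caps by whiteness blobs
im=p["im"]; g=im.min(2)
for u,v in ((478,222),(511,134)):
    x,y=int(u*.64),int(v*.64); c=(g[y-18:y+19,x-18:x+19]>120).astype(np.uint8)
    n,l,s,ce=cv2.connectedComponentsWithStats(c); k=1+s[1:,4].argmax(); print(s[k],(ce[k]+[x-18,y-18])/.64)
c=cv2.resize(im[50:250,70:400,::-1],None,fx=2.4,fy=2.4,interpolation=cv2.INTER_CUBIC); cv2.imwrite("pics/w1c.png",c)
E
```

```text
a [ 0.5978 -0.1492  0.058 ]
b [ 0.6697 -0.1726  0.058 ]
turq [ 0.5321 -0.1973  0.058 ]
flask top [ 0.7404 -0.1668  0.085 ]
lip TL out [0.6761 0.1243 0.092 ]
lip BL out [0.4704 0.1014 0.092 ]
lip TL in [0.6776 0.0959 0.092 ]
lip BL in [0.4714 0.0874 0.092 ]
ridge T out [ 0.6852 -0.0392  0.084 ]
ridge B out [ 0.4803 -0.0498  0.084 ]
ridge T in? [ 0.6838 -0.0301  0.084 ]
ridge B in [ 0.4813 -0.041   0.084 ]
[  5   8  23  20 328] [474.47122713 220.4839939 ]
[  1   9  27  22 395] [505.73971519 134.70332278]
```

View pics/w1c.png

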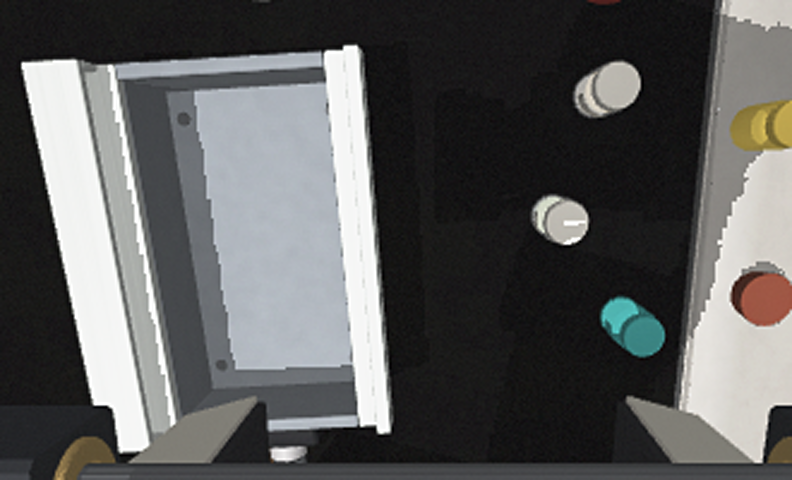

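Call:
step_arm(increments=[{"delta_pos": [1.2,2.4,5],"dr": [0,0,0],"fingers": -1},{"delta_pos": [2.4,4.8,10],"dr": [0,0,0],"fingers": -1},{"delta_pos": [3.5,7.3,14],"dr": [0,0,0],"fingers": -1},{"delta_pos": [3.5,7.3,17],"dr": [0,0,0],"fingers": -1},{"delta_pos": [3.5,7.3,17],"dr": [0,0,0],"fingers": -1}])

```text
time: 2.02
tool_pos: [0.5931, -0.1531, 0.0979]
tool_rot: [-3.139, 0.006, -0.001]
contact_force: [0.3, -0.2, 0.6]
opening: 0.0918
grip_force: 0.0
```

Call:
step_arm(increments=[{"delta_pos": [0,0,3],"dr": [0,0,0],"fingers": -1},{"delta_pos": [0,0,5.5],"dr": [0,0,0],"fingers": -1},{"delta_pos": [0,0,7.1],"dr": [0,0,0],"fingers": -1},{"delta_pos": [0,0,7.1],"dr": [0,0,0],"fingers": 1},{"delta_pos": [0,0,7.1],"dr": [0,0,0],"fingers": 1}], newtons=12)

```text
time: 2.65
tool_pos: [0.5961, -0.1534, 0.0311]
tool_rot: [3.141, -0.002, 0.0]
contact_force: [0.3, 0.3, 0.6]
opening: 0.0762
grip_force: 0.0
```

Call:
step_arm(increments=[{"delta_pos": [0,0,0],"dr": [0,0,0],"fingers": 1},{"delta_pos": [0,0,0],"dr": [0,0,0],"fingers": 1},{"delta_pos": [0,0,0],"dr": [0,0,0],"fingers": 1},{"delta_pos": [0,0,0],"dr": [0,0,0],"fingers": 1},{"delta_pos": [0,0,0],"dr": [0,0,0],"fingers": 1}])

```text
time: 3.28
tool_pos: [0.5953, -0.153, 0.0297]
tool_rot: [-3.142, 0.0, 0.0]
contact_force: [0.6, 0.8, -0.5]
opening: 0.0278
grip_force: 11.7
```

Call:
step_arm(increments=[{"delta_pos": [0,0,-4.5],"dr": [0,0,0],"fingers": 1},{"delta_pos": [0,0,-9],"dr": [0,0,0],"fingers": 1},{"delta_pos": [-1,-3,-12],"dr": [0,0,0],"fingers": 1},{"delta_pos": [-3,-8,-13],"dr": [0,0,0],"fingers": 1},{"delta_pos": [-4.5,-13,-13],"dr": [0,0,0],"fingers": 1}])

```text
time: 3.9
tool_pos: [0.55, -0.0221, 0.1608]
tool_rot: [3.141, -0.002, -0.001]
contact_force: [1.0, 0.4, -0.6]
opening: 0.0275
grip_force: 11.7
```

Call:
step_arm(increments=[{"delta_pos": [-1.2,-5.1,0],"dr": [0,0,0],"fingers": 1},{"delta_pos": [-1.2,-5.1,0],"dr": [0,0,0],"fingers": 1},{"delta_pos": [-1.2,-5.1,4],"dr": [0,0,0],"fingers": 1},{"delta_pos": [-1.2,-5.1,8],"dr": [0,0,0],"fingers": 1},{"delta_pos": [-1.2,-5.1,11],"dr": [0,0,0],"fingers": 1}])

```text
time: 4.53
tool_pos: [0.5381, 0.027, 0.0481]
tool_rot: [3.141, 0.001, -0.001]
contact_force: [0.2, 0.2, -0.6]
opening: 0.0275
grip_force: 11.7
```

Call:
step_arm(increments=[{"delta_pos": [0,0,0.5],"dr": [0,0,0],"fingers": 1},{"delta_pos": [0,0,1],"dr": [0,0,0],"fingers": 1},{"delta_pos": [0,0,1.1],"dr": [0,0,0],"fingers": 1},{"delta_pos": [0,0,1.1],"dr": [0,0,0],"fingers": 1},{"delta_pos": [0,0,1.1],"dr": [0,0,0],"fingers": 1}])

```text
time: 5.15
tool_pos: [0.5387, 0.0279, 0.0394]
tool_rot: [3.141, -0.001, 0.0]
contact_force: [0.1, 0.7, -0.5]
opening: 0.0274
grip_force: 11.7
```

Call:
step_arm(increments=[{"delta_pos": [0,0,0.1],"dr": [0,0,0],"fingers": 1},{"delta_pos": [0,0,0.1],"dr": [0,0,0],"fingers": 0},{"delta_pos": [0,0,0.1],"dr": [0,0,0],"fingers": 0},{"delta_pos": [0,0,0.1],"dr": [0,0,0],"fingers": 0},{"delta_pos": [0,0,-1.5],"dr": [0,0,0],"fingers": 0}])

```text
time: 5.78
tool_pos: [0.5375, 0.028, 0.0533]
tool_rot: [-3.141, 0.003, 0.0]
contact_force: [0.3, -0.8, 0.0]
opening: 0.0458
grip_force: 0.0
```

Call:
step_arm(increments=[{"delta_pos": [0,0,-5],"dr": [0,0,0],"fingers": 0},{"delta_pos": [0,0,-10.5],"dr": [0,0,0],"fingers": 0},{"delta_pos": [2,3.5,-11],"dr": [0,0,0],"fingers": -1},{"delta_pos": [5,8,-11],"dr": [0,0,0],"fingers": -1},{"delta_pos": [8,12.5,-11],"dr": [0,0,0],"fingers": -1}])

```text
time: 6.4
tool_pos: [0.6193, -0.0982, 0.1657]
tool_rot: [3.141, -0.002, 0.001]
contact_force: [0.3, 0.1, -0.2]
opening: 0.0711
grip_force: 0.0
```

Call:
step_arm(increments=[{"delta_pos": [3,4.5,0],"dr": [0,0,0],"fingers": -1},{"delta_pos": [5.1,7.5,0],"dr": [0,0,0],"fingers": -1},{"delta_pos": [5.1,7.5,0],"dr": [0,0,0],"fingers": -1},{"delta_pos": [5.1,7.5,3],"dr": [0,0,0],"fingers": -1},{"delta_pos": [5.1,7.5,5],"dr": [0,0,0],"fingers": -1}])

```text
time: 7.02
tool_pos: [0.6685, -0.1708, 0.1136]
tool_rot: [-3.141, 0.001, 0.001]
contact_force: [0.3, 0.5, -0.4]
opening: 0.0913
grip_force: 0.0
```

```bash
python3 - <<'E'
from h import *
s=st(); go((.6697,-.1726,.030),(np.pi,0,0),s)
E
```

```text
t 7.03 [ 0.6685 -0.1708  0.1136] [-3.141e+00  1.000e-03  1.000e-03] F [ 0.3  0.5 -0.4] op 0.0913 g 0.0 [-0.36  0.74  1.16  0.    1.25  1.21]
delta cm [0.12 0.18 8.35] rv [-0.   0.1  0. ]
```

Call:
step_arm(increments=[{"delta_pos": [0,0,3],"dr": [0,0,0],"fingers": -1},{"delta_pos": [0,0,6.5],"dr": [0,0,0],"fingers": -1},{"delta_pos": [0,0,8.3],"dr": [0,0,0],"fingers": -1},{"delta_pos": [0,0,8.3],"dr": [0,0,0],"fingers": 1},{"delta_pos": [0,0,8.3],"dr": [0,0,0],"fingers": 1}])

```text
time: 7.65
tool_pos: [0.6703, -0.1722, 0.0325]
tool_rot: [3.141, -0.002, 0.0]
contact_force: [-0.3, -0.5, 0.7]
opening: 0.0761
grip_force: 0.0
```

Call:
step_arm(increments=[{"delta_pos": [0,0,0],"dr": [0,0,0],"fingers": 1},{"delta_pos": [0,0,0],"dr": [0,0,0],"fingers": 1},{"delta_pos": [0,0,0],"dr": [0,0,0],"fingers": 1},{"delta_pos": [0,0,0],"dr": [0,0,0],"fingers": 1},{"delta_pos": [0,0,0],"dr": [0,0,0],"fingers": 1}])

```text
time: 8.28
tool_pos: [0.6693, -0.1721, 0.0307]
tool_rot: [3.141, 0.0, 0.0]
contact_force: [0.6, 0.6, -0.5]
opening: 0.0263
grip_force: 12.6
```

Call:
step_arm(increments=[{"delta_pos": [0,0,-4.5],"dr": [0,0,0],"fingers": 1},{"delta_pos": [0,0,-9],"dr": [0,0,0],"fingers": 1},{"delta_pos": [-1,-3,-12],"dr": [0,0,0],"fingers": 1},{"delta_pos": [-2,-8,-13],"dr": [0,0,0],"fingers": 1},{"delta_pos": [-3,-13,-13],"dr": [0,0,0],"fingers": 1}])

```text
time: 8.9
tool_pos: [0.6394, -0.0411, 0.162]
tool_rot: [3.141, -0.002, -0.001]
contact_force: [0.3, 0.6, -1.0]
opening: 0.0266
grip_force: 12.0
```

Call:
step_arm(increments=[{"delta_pos": [-1.6,-5.4,0],"dr": [0,0,0],"fingers": 1},{"delta_pos": [-1.6,-7.4,0],"dr": [0,0,0],"fingers": 1},{"delta_pos": [-1.6,-7.4,0],"dr": [0,0,0],"fingers": 1},{"delta_pos": [-1.6,-7.4,4],"dr": [0,0,0],"fingers": 1},{"delta_pos": [-1.6,-7.4,8],"dr": [0,0,0],"fingers": 1}])

```text
time: 9.52
tool_pos: [0.6242, 0.03, 0.08]
tool_rot: [3.141, -0.002, -0.001]
contact_force: [-0.3, 0.3, -1.7]
opening: 0.0262
grip_force: 12.0
```

Call:
step_arm(increments=[{"delta_pos": [0,0,2.5],"dr": [0,0,0],"fingers": 1},{"delta_pos": [0,0,3.5],"dr": [0,0,0],"fingers": 1},{"delta_pos": [0,0,4.1],"dr": [0,0,0],"fingers": 1},{"delta_pos": [0,0,4.15],"dr": [0,0,0],"fingers": 1},{"delta_pos": [0,0,4.15],"dr": [0,0,0],"fingers": 1}])

```text
time: 10.15
tool_pos: [0.624, 0.0318, 0.0402]
tool_rot: [3.141, -0.002, 0.0]
contact_force: [0.5, 0.7, -0.2]
opening: 0.0268
grip_force: 12.0
```

Call:
step_arm(increments=[{"delta_pos": [0,0,0],"dr": [0,0,0],"fingers": 0},{"delta_pos": [0,0,0],"dr": [0,0,0],"fingers": 0},{"delta_pos": [0,0,0],"dr": [0,0,0],"fingers": 0},{"delta_pos": [0,0,-2],"dr": [0,0,0],"fingers": 0},{"delta_pos": [0,0,-6],"dr": [0,0,0],"fingers": 0}])

```text
time: 10.78
tool_pos: [0.6221, 0.032, 0.0982]
tool_rot: [-3.141, 0.004, 0.0]
contact_force: [0.1, -0.9, 0.0]
opening: 0.0461
grip_force: 0.0
```

Call:
step_arm(increments=[{"delta_pos": [-2,0,-5],"dr": [0,0,0],"fingers": 0},{"delta_pos": [-4,-5,-8],"dr": [0,0,0],"fingers": 0},{"delta_pos": [-6,-10,-11],"dr": [0,0,0],"fingers": 0},{"delta_pos": [-8,-15,-14],"dr": [0,0,0],"fingers": 0},{"delta_pos": [-10,-18,-17],"dr": [0,0,0],"fingers": 0}])

```text
time: 11.4
tool_pos: [0.5222, 0.2141, 0.2703]
tool_rot: [-3.141, -0.0, 0.002]
contact_force: [0.5, 1.1, 0.3]
opening: 0.046
grip_force: 0.0
```

```bash
python3 - <<'E'
from h import *
st(); snap("wrist","pics/w2.png"); go((.5,.2,.30),(np.pi,0,np.pi/2+.05))
E
```

```text
t 11.4 [0.5222 0.2141 0.2703] [-3.141e+00 -0.000e+00  2.000e-03] F [0.5 1.1 0.3] op 0.046 g 0.0 [0.25 0.39 1.34 0.   1.42 1.82]
delta cm [-2.13  1.72 -2.53] rv [  0.1  -0.4 -92.6]
```

View pics/w2.png

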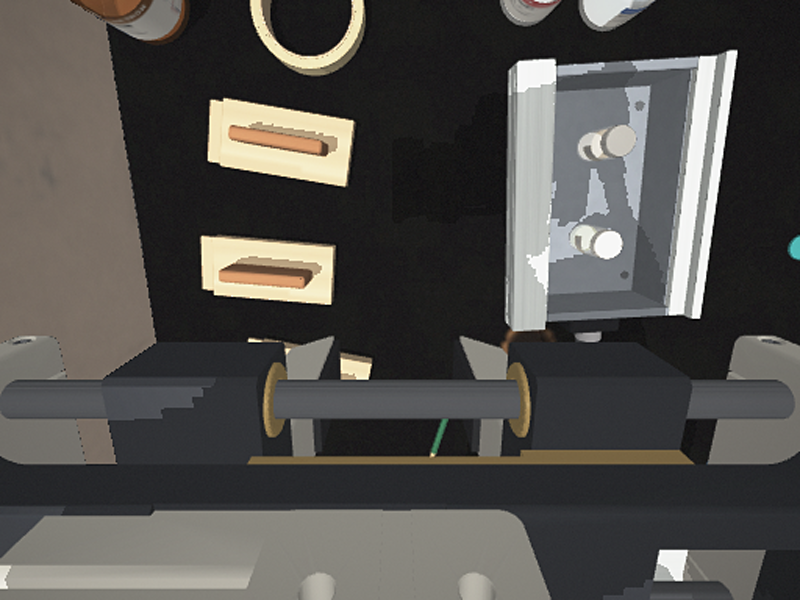

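Both vials stand in the box. The boards' fins are visible around (278,140) and (263,276), and the third is hidden by the gripper. Next I'll measure the boards and the height of the bottles behind the box.

```bash
python3 - <<'E'
from h import *
p=dict(np.load("pics/w2.png.npz")); q=dict(np.load("pics/w1.png.npz"))
f=lambda n,uv,z,p=p:print(n,np.round(bp("w",uv,z,p),4))
for n,c in dict(b1=[(223,98),(355,121),(347,186),(218,164)],b2=[(212,236),(334,244),(331,304),(209,290)]).items():
    P=np.array([bp("w",u,.016,p) for u in c]); print(n,np.round(P[:,:2],4).tolist())
    d=(P[0]+P[3]-P[1]-P[2])/2; m=(P[0]+P[3]+P[1]+P[2])/4; print(" mid",m,"len",np.hypot(*d[:2]),"yaw(y axis)",np.arctan2(-d[0],d[1]))
f("f1L",(231,127),.052);f("f1R",(327,143),.052);f("f2L",(220,271),.052);f("f2R",(308,279),.052)
for z in (0,): f("base1",(205,62),z,q); f("base2",(275,68),z,q); 
for z in (.08,.1,.12,.14,.16): f("cap1 %g"%z,(138,8),z,q); f("cap2 %g"%z,(243,12),z,q)
# box, seen again
f("lip TLout",(510,64),.092);f("lip BLout",(508,328),.092);f("lip T in",(556,60),.092);f("lip B in",(546,327),.092)
f("ridge T out",(736,52),.084);f("ridge B out",(700,318),.084);f("ridge T in",(724,55),.084);f("ridge B in",(690,316),.084)
E
```

```text
b1 [[0.6648, 0.3697], [0.6458, 0.2512], [0.5884, 0.2602], [0.608, 0.3804]]
 mid [0.62676034 0.31537556 0.016     ] len 0.1209211249072833 yaw(y axis) -0.16092440606859396
b2 [[0.5408, 0.3936], [0.5332, 0.2745], [0.4717, 0.2798], [0.4862, 0.4028]]
 mid [0.50798688 0.33767712 0.016     ] len 0.12149707535440615 yaw(y axis) -0.09112376786159336
f1L [0.6362 0.3517 0.052 ]
f1R [0.6237 0.272  0.052 ]
f2L [0.5134 0.3741 0.052 ]
f2R [0.5061 0.2942 0.052 ]
base1 [0.7372 0.0974 0.    ]
base2 [0.7323 0.0336 0.    ]
cap1 0.08 [0.7524 0.1089 0.08  ]
cap2 0.08 [0.75   0.0332 0.08  ]
cap1 0.1 [0.7454 0.0981 0.1   ]
cap2 0.1 [0.7431 0.0268 0.1   ]
cap1 0.12 [0.7384 0.0874 0.12  ]
cap2 0.12 [0.7363 0.0204 0.12  ]
cap1 0.14 [0.7315 0.0766 0.14  ]
cap2 0.14 [0.7295 0.014  0.14  ]
cap1 0.16 [0.7245 0.0658 0.16  ]
cap2 0.16 [0.7226 0.0076 0.16  ]
lip TLout [0.6742 0.1317 0.092 ]
lip BLout [0.4731 0.1187 0.092 ]
lip T in [0.6769 0.0988 0.092 ]
lip B in [0.474  0.0866 0.092 ]
ridge T out [ 0.6845 -0.0353  0.084 ]
ridge B out [ 0.4797 -0.0481  0.084 ]
ridge T in [ 0.6825 -0.0269  0.084 ]
ridge B in [ 0.4814 -0.0391  0.084 ]
```

Call:
step_arm(increments=[{"delta_pos": [2,-2,1.5],"dr": [0,0,-10],"fingers": -0.3},{"delta_pos": [4.2,-4,3],"dr": [0,0,-20],"fingers": -0.3},{"delta_pos": [6.4,-6,5],"dr": [0,0,-30],"fingers": -0.3},{"delta_pos": [8.6,-8,7],"dr": [0,0,-40],"fingers": -0.3},{"delta_pos": [10.7,-9.9,8],"dr": [0,0,-50],"fingers": -0.3}])

```text
time: 12.08
tool_pos: [0.6306, 0.3112, 0.1874]
tool_rot: [-3.141, 0.002, 0.879]
contact_force: [-0.8, 0.7, -0.6]
opening: 0.0594
grip_force: 0.0
```

Call:
step_arm(increments=[{"delta_pos": [0,0,1],"dr": [0,0,-10],"fingers": -0.3},{"delta_pos": [0,0,3],"dr": [0,0,-20],"fingers": -0.3},{"delta_pos": [0,0,5],"dr": [0,0,-31],"fingers": -0.3},{"delta_pos": [0,0,6],"dr": [0,0,-31],"fingers": -0.3},{"delta_pos": [0,0,6],"dr": [0,0,-31],"fingers": -0.3}])

```text
time: 12.7
tool_pos: [0.63, 0.3107, 0.1285]
tool_rot: [-3.14, 0.001, 1.41]
contact_force: [0.4, -0.2, 0.1]
opening: 0.0603
grip_force: 0.0
```

```bash
python3 - <<'E'
from h import *
s=st(); go((.629,.3135,.022),(np.pi,0,np.pi/2-.158),s); snap("wrist","pics/w3.png",1)
E
```

```text
t 12.7 [0.63   0.3107 0.1285] [-3.14e+00  1.00e-03  1.41e+00] F [ 0.4 -0.2  0.1] op 0.0603 g 0.0 [ 0.35  0.75  1.09 -0.    1.3   0.51]
delta cm [ 0.27 -0.13 10.65] rv [-0.1  0.  -0.2]
```

View pics/w3.png

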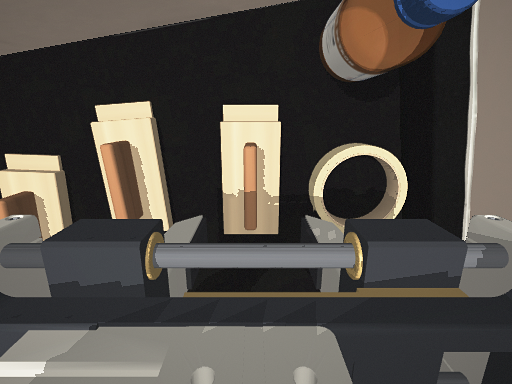

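The first board sits square under the gripper. Its fin top runs from (251,143) to (250,230), and the slab edge is at y=234. I'll compute the exact offset.

```bash
python3 - <<'E'
from h import *
p=dict(np.load("pics/w3.png.npz"))
P=[bp("w",u,z,p,1) for u,z in (((250.5,143),.052),((250,230),.052),((221,121.5),.016),((281,121.5),.016),((222,234.5),.016),((279.5,234.5),.016))]
print(np.round(P,4),(P[0]+P[1])/2,sum(P[2:])/4)
m=((P[0]+P[1])/2); go((m[0],m[1],.022),(np.pi,0,np.pi/2-.158))
E
```

```text
[[0.6345 0.3582 0.052 ]
 [0.6209 0.2784 0.052 ]
 [0.6085 0.3799 0.016 ]
 [0.6662 0.3706 0.016 ]
 [0.5868 0.2624 0.016 ]
 [0.6487 0.2524 0.016 ]] [0.62767904 0.31827742 0.052     ] [0.6275569  0.31633054 0.016     ]
delta cm [ 0.68 -0.4  10.75] rv [ 0.  -0.  -0.1]
```

Call:
step_arm(increments=[{"delta_pos": [0.6,-0.4,3],"dr": [0,0,0],"fingers": -0.3},{"delta_pos": [0.6,-0.4,7],"dr": [0,0,0],"fingers": -0.3},{"delta_pos": [0.6,-0.4,10],"dr": [0,0,0],"fingers": -0.3},{"delta_pos": [0.6,-0.4,10.6],"dr": [0,0,0],"fingers": -0.3},{"delta_pos": [0.6,-0.4,10.6],"dr": [0,0,0],"fingers": 1}], newtons=35)

```text
time: 13.38
tool_pos: [0.6281, 0.3178, 0.0244]
tool_rot: [3.14, -0.001, 1.413]
contact_force: [-0.2, 0.1, 0.5]
opening: 0.0537
grip_force: 0.0
```

Call:
step_arm(increments=[{"delta_pos": [0,0,0],"dr": [0,0,0],"fingers": 1},{"delta_pos": [0,0,0],"dr": [0,0,0],"fingers": 1},{"delta_pos": [0,0,0],"dr": [0,0,0],"fingers": 1},{"delta_pos": [0,0,0],"dr": [0,0,0],"fingers": 1},{"delta_pos": [0,0,0],"dr": [0,0,0],"fingers": 1}])

```text
time: 14.0
tool_pos: [0.6274, 0.3175, 0.0234]
tool_rot: [3.141, -0.0, 1.414]
contact_force: [-1.4, -0.4, 1.2]
opening: 0.0119
grip_force: 35.0
```

```bash
python3 - <<'E'
from h import *
st()
E
```

```text
t 14.0 [0.6274 0.3175 0.0234] [ 3.141 -0.     1.414] F [-1.4 -0.4  1.2] op 0.0119 g 35.0 [ 0.36  0.85  1.19 -0.    1.1   0.52]
```

```bash
cat >> h.py <<'E'
C=np.array([.5785,.0312]); YB=.055
def tgt(xb,y0,z0,th,dz=.0234,dy=0.,yb=None):
    """board pose in box (mm, deg) -> TCP pose; dz: tcp height over board underside, dy: tcp along board y"""
    Rb=R.from_euler('z',YB)*R.from_euler('x',-th,degrees=True)
    o=np.array([C[0],C[1],0])+R.from_euler('z',YB).apply(np.array([xb,y0,z0])/1000)
    return o+Rb.apply([0,dy,dz]), Rb*R.from_matrix([[0,1,0],[1,0,0],[0,0,-1]])
def rows(*ts,s=None):
    s=s or robot.observe(); r0=R.from_euler('xyz',s["tool_rot"])
    for p,r in ts: print(np.round(r0.inv().apply(p-s["tool_pos"])*100,2),np.round((r0.inv()*r).as_rotvec(degrees=True),1))
E
python3 - <<'E'
from h import *
s=robot.observe(); print(tgt(66,-40,130,0)[0]); rows(tgt(66,-40,130,0),s=s)
s2=dict(tool_pos=tgt(66,-40,130,0)[0],tool_rot=tgt(66,-40,130,0)[1].as_euler('xyz'))
rows(tgt(66,-40,110,8),tgt(66,-20,88,8),tgt(66,-20,85.6,8),tgt(66,-10,85.6,8),tgt(66,-2.5,85.6,8),s=s2)
E
```

```text
[ 0.64659909 -0.00511135  0.1534    ]
[-31.56   6.95 -13.  ] [  0.   -0.  -12.2]
[ 0.33 -0.    2.02] [-0. -8.  0.]
[ 2.33 -0.    4.22] [-0. -8.  0.]
[ 2.33 -0.    4.46] [-0. -8.  0.]
[ 3.33 -0.    4.46] [-0. -8.  0.]
[ 4.08 -0.    4.46] [-0. -8.  0.]
```

Call:
step_arm(increments=[{"delta_pos": [0,0,-4],"dr": [0,0,0],"fingers": 1},{"delta_pos": [0,0,-9],"dr": [0,0,0],"fingers": 1},{"delta_pos": [0,0,-13],"dr": [0,0,0],"fingers": 1},{"delta_pos": [-3,1,-13],"dr": [0,0,-4],"fingers": 1},{"delta_pos": [-8,2,-13],"dr": [0,0,-8],"fingers": 1}])

```text
time: 14.62
tool_pos: [0.6343, 0.2359, 0.1531]
tool_rot: [3.141, -0.0, 1.558]
contact_force: [0.7, -0.8, -2.6]
opening: 0.0116
grip_force: 35.0
```

```bash
python3 - <<'E'
from h import *
s=st(); rows(tgt(66,-40,130,0),s=s)
E
```

```text
t 14.62 [0.6343 0.2359 0.1531] [ 3.141 -0.     1.558] F [ 0.7 -0.8 -2.6] op 0.0116 g 35.0 [0.24 0.68 1.16 0.   1.3  0.26]
[-24.08   1.53  -0.03] [ 0.  -0.  -3.9]
```

Call:
step_arm(increments=[{"delta_pos": [-5,0.3,0],"dr": [0,0,-1],"fingers": 1},{"delta_pos": [-11,0.7,0],"dr": [0,0,-2],"fingers": 1},{"delta_pos": [-17,1,0],"dr": [0,0,-3],"fingers": 1},{"delta_pos": [-22,1.4,0],"dr": [0,0,-4],"fingers": 1},{"delta_pos": [-24.1,1.5,0],"dr": [0,0,-4],"fingers": 1}])

```text
time: 15.25
tool_pos: [0.6451, -0.0089, 0.1528]
tool_rot: [-3.141, 0.0, 1.62]
contact_force: [-0.1, -0.3, -1.8]
opening: 0.0118
grip_force: 35.0
```

Call:
step_arm(increments=[{"delta_pos": [0,0,0],"dr": [0,-3,0],"fingers": 1},{"delta_pos": [0.3,0,1],"dr": [0,-8,0],"fingers": 1},{"delta_pos": [0.3,0,2],"dr": [0,-8,0],"fingers": 1},{"delta_pos": [1.3,0,3],"dr": [0,-8,0],"fingers": 1},{"delta_pos": [1.3,0,3],"dr": [0,-8,0],"fingers": 1}])

```text
time: 15.88
tool_pos: [0.644, 0.0078, 0.1219]
tool_rot: [-3.139, 0.138, 1.624]
contact_force: [0.2, 0.1, -1.9]
opening: 0.0115
grip_force: 35.0
```

```bash
python3 - <<'E'
from h import *
s=st(); rows(tgt(66,-20,88,8),tgt(66,-20,85.6,8),tgt(66,-10,85.6,8),tgt(66,-2.5,85.6,8),s=s)
snap("wrist","pics/w4.png",1); snap("scene","pics/s4.png",1)
a=cv2.imread("pics/w4.png"); b=cv2.imread("pics/s4.png")[:,:]; cv2.imwrite("pics/c4.png",cv2.resize(np.hstack([a[40:340,60:460],cv2.resize(b[130:280,200:400],(400,300))]),(800,300)))
E
```

```text
t 15.88 [0.644  0.0078 0.1219] [-3.139  0.138  1.624] F [ 0.2  0.1 -1.9] op 0.0115 g 35.0 [-0.04  0.65  1.31 -0.15  1.17 -0.03]
[1.16 0.19 0.92] [-0.2 -0.1 -0.1]
[1.19 0.19 1.16] [-0.2 -0.1 -0.1]
[2.18 0.19 1.02] [-0.2 -0.1 -0.1]
[2.92 0.19 0.92] [-0.2 -0.1 -0.1]
```

View pics/c4.png

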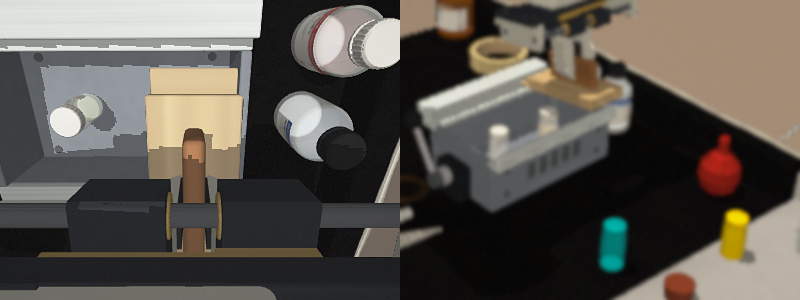

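```bash
cat >> h.py <<'E'
def proj(p,X):
    K,T=p["K"],p["T"]; c=T[:3,:3].T@(np.asarray(X)-T[:3,3]); q=K@c; return q[:2]/q[2]
def bx(x,y,z): return np.array([C[0],C[1],0])+R.from_euler('z',YB).apply(np.array([x,y,z])/1000)
E
python3 - <<'E'
from h import *
p=dict(np.load("pics/w4.png.npz")); s=robot.observe()
r=R.from_euler('xyz',s["tool_rot"]); 
def bp_(x,y,z): # board local mm -> world, dy=0
    return s["tool_pos"]+r.apply([y/1000,x/1000,.0234-z/1000])
for n,l in dict(tipL=(-28,76,5),tipR=(28,76,5),slabL=(-30,60,16),slabR=(30,60,16),finend=(0,40,52)).items(): print(n,np.round(proj(p,bp_(*l)),1))
for n,l in dict(lipTopInL=(0,62,92),lipTopInR=(100,62,92),lipLow=(40,62,86),seatedge=(0,54,72),wallin=(96,0,72),wallout=(104,0,72)).items(): print(n,np.round(proj(p,bx(*l)),1))
cv2.imwrite("pics/w4c.png",cv2.resize(cv2.imread("pics/w4.png")[50:200,100:360],None,fx=3,fy=3,interpolation=cv2.INTER_CUBIC))
E
```

```text
tipL [211.1 108.1]
tipR [301.1 108.2]
slabL [205.9 135.5]
slabR [306.3 135.6]
finend [256.5 182.3]
lipTopInL [148.7  78.5]
lipTopInR [313.8  78.2]
lipLow [216.   78.3]
seatedge [161.   90.8]
wallin [296.2 165.7]
wallout [306.7 165.7]
```

View pics/w4c.png

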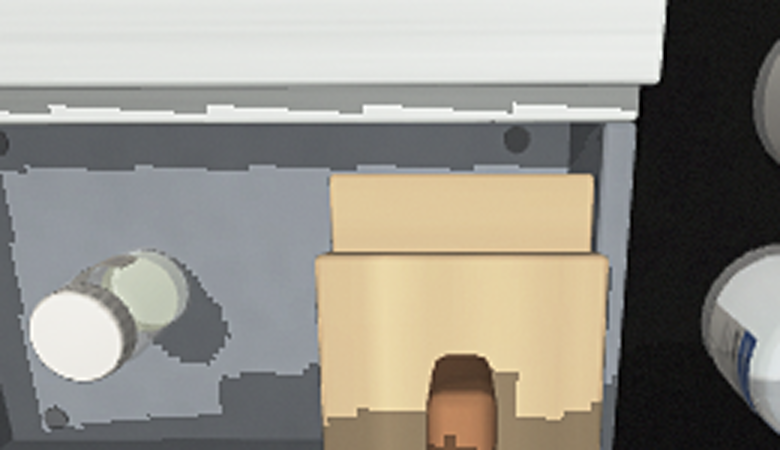

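Call:
step_arm(increments=[{"delta_pos": [0.6,0.3,0.6],"dr": [0,0,0],"fingers": 1},{"delta_pos": [1.2,0.3,1.15],"dr": [0,0,0],"fingers": 1},{"delta_pos": [1.2,0.3,1.15],"dr": [0,0,0],"fingers": 1},{"delta_pos": [1.7,0.3,1.1],"dr": [0,0,0],"fingers": 1},{"delta_pos": [2.2,0.3,1.0],"dr": [0,0,0],"fingers": 1}])

```text
time: 16.6
tool_pos: [0.6467, 0.0279, 0.1104]
tool_rot: [3.141, 0.14, 1.623]
contact_force: [0.5, 0.4, -2.0]
opening: 0.0115
grip_force: 35.0
```

```bash
python3 - <<'E'
from h import *
s=st(); rows(tgt(66,-2.5,85.6,8),tgt(66,-2.5,81,5),tgt(66,-2.5,76,2),tgt(66,-2.5,72,0),s=s)
E
```

```text
t 16.6 [0.6467 0.0279 0.1104] [3.141 0.14  1.623] F [ 0.5  0.4 -2. ] op 0.0115 g 35.0 [-0.01  0.67  1.31 -0.15  1.16  0.  ]
[ 0.79 -0.19  0.06] [-0.   0.  -0.2]
[ 0.73 -0.19  0.52] [ 0.   3.  -0.2]
[ 0.68 -0.19  1.02] [ 0.   6.  -0.2]
[ 0.65 -0.19  1.43] [ 0.   8.  -0.2]
```

Call:
step_arm(increments=[{"delta_pos": [0.3,0,0],"dr": [0,0,0],"fingers": 1},{"delta_pos": [0.6,0,0],"dr": [0,0,0],"fingers": 1},{"delta_pos": [0.75,0,0],"dr": [0,0,0],"fingers": 1},{"delta_pos": [0.75,0,0],"dr": [0,0,0],"fingers": 1},{"delta_pos": [0.75,0,0],"dr": [0,0,0],"fingers": 1}])

```text
time: 17.23
tool_pos: [0.6462, 0.0349, 0.1092]
tool_rot: [-3.142, 0.14, 1.623]
contact_force: [0.5, -0.4, -1.5]
opening: 0.0116
grip_force: 35.0
```

Call:
step_arm(increments=[{"delta_pos": [0,0,0.15],"dr": [0,1,0],"fingers": 1},{"delta_pos": [0,0,0.3],"dr": [0,2,0],"fingers": 1},{"delta_pos": [-0.05,0,0.45],"dr": [0,3,0],"fingers": 1},{"delta_pos": [-0.05,0,0.6],"dr": [0,4,0],"fingers": 1},{"delta_pos": [-0.05,0,0.75],"dr": [0,5,0],"fingers": 1}])

```text
time: 17.85
tool_pos: [0.6463, 0.0334, 0.1017]
tool_rot: [3.142, 0.051, 1.623]
contact_force: [0.5, -0.2, -1.4]
opening: 0.0118
grip_force: 35.0
```

```bash
python3 - <<'E'
from h import *
s=st(); rows(tgt(66,-2.5,76,2),tgt(66,-2.5,72,0),s=s)
E
```

```text
t 17.85 [0.6463 0.0334 0.1017] [3.142 0.051 1.623] F [ 0.5 -0.2 -1.4] op 0.0118 g 35.0 [-0.04  0.67  1.32 -0.06  1.14 -0.07]
[ 0.   -0.18  0.24] [-0.   0.9 -0.2]
[-0.06 -0.18  0.64] [-0.   2.9 -0.2]
```

No contact so far. I'll finish lowering.

Call:
step_arm(increments=[{"delta_pos": [0,0,0.2],"dr": [0,1,0],"fingers": 1},{"delta_pos": [0,0,0.4],"dr": [0,2,0],"fingers": 1},{"delta_pos": [-0.05,0,0.6],"dr": [0,2.9,0],"fingers": 1},{"delta_pos": [-0.05,0,0.65],"dr": [0,2.9,0],"fingers": 1},{"delta_pos": [-0.05,0,0.65],"dr": [0,2.9,0],"fingers": 1}])

```text
time: 18.48
tool_pos: [0.6464, 0.0326, 0.0955]
tool_rot: [3.141, 0.002, 1.623]
contact_force: [0.3, -1.0, -1.8]
opening: 0.0118
grip_force: 35.0
```

```bash
python3 - <<'E'
from h import *
s=st(); rows(tgt(66,-2.5,72,0),s=s)
E
```

```text
t 18.48 [0.6464 0.0326 0.0955] [3.141e+00 2.000e-03 1.623e+00] F [ 0.3 -1.  -1.8] op 0.0118 g 35.0 [-0.07  0.68  1.33 -0.    1.13 -0.12]
[-0.02 -0.19  0.01] [ 0.   0.1 -0.1]
```

Call:
step_arm(increments=[{"delta_pos": [0,0,0.05],"dr": [0,0,0],"fingers": 1},{"delta_pos": [0,0,0.05],"dr": [0,0,0],"fingers": 0.3},{"delta_pos": [0,0,0.05],"dr": [0,0,0],"fingers": 0.3},{"delta_pos": [0,0,0.05],"dr": [0,0,0],"fingers": 0.3},{"delta_pos": [0,0,0.05],"dr": [0,0,0],"fingers": 0.3}])

```text
time: 19.1
tool_pos: [0.6463, 0.0327, 0.0948]
tool_rot: [-3.142, 0.002, 1.623]
contact_force: [0.3, 0.0, -0.2]
opening: 0.0317
grip_force: 0.0
```

Call:
step_arm(increments=[{"delta_pos": [0,0,-2],"dr": [0,0,0],"fingers": 0.3},{"delta_pos": [0,0,-6],"dr": [0,0,0],"fingers": 0.3},{"delta_pos": [0,0,-9],"dr": [0,0,0],"fingers": 0.3},{"delta_pos": [3,0,-9],"dr": [0,0,0],"fingers": 0.3},{"delta_pos": [8,-2,-9],"dr": [0,0,0],"fingers": 0.3}])

```text
time: 19.73
tool_pos: [0.623, 0.1112, 0.1849]
tool_rot: [3.14, 0.002, 1.62]
contact_force: [0.8, 0.4, 0.2]
opening: 0.032
grip_force: 0.0
```

```bash
python3 - <<'E'
from h import *
s=st(); go((.509,.32,.13),(np.pi,0,np.pi/2-.09),s)
snap("top","pics/t5.png",1); snap("wrist","pics/w5.png",1)
a=cv2.imread("pics/w5.png"); b=cv2.imread("pics/t5.png"); cv2.imwrite("pics/c5.png",np.hstack([a[:300,:400],cv2.resize(b[90:290,90:356],(400,300),interpolation=cv2.INTER_CUBIC)]))
E
```

```text
t 19.73 [0.623  0.1112 0.1849] [3.14e+00 2.00e-03 1.62e+00] F [0.8 0.4 0.2] op 0.032 g 0.0 [ 0.06  0.57  1.27 -0.    1.3   0.01]
delta cm [ 21.43 -10.36   5.43] rv [0.1 0.1 8. ]
```

View pics/c5.png

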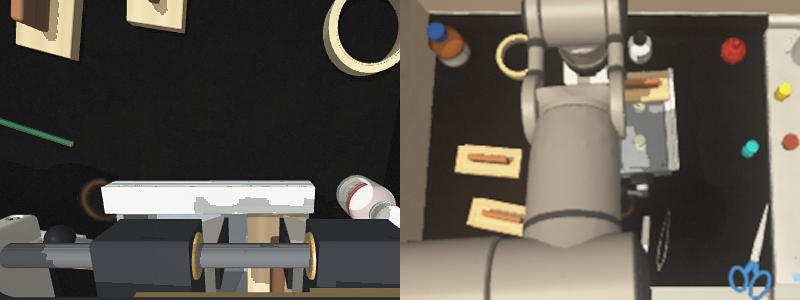

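The right panel shows board 1 seated at the far end and the other two boards on the left in place. Moving over board 2.

Call:
step_arm(increments=[{"delta_pos": [4,-2,0],"dr": [0,0,2],"fingers": -0.3},{"delta_pos": [9,-4.4,0],"dr": [0,0,4],"fingers": -0.3},{"delta_pos": [14,-6.8,1],"dr": [0,0,6],"fingers": -0.3},{"delta_pos": [19,-9.2,3],"dr": [0,0,8],"fingers": -0.3},{"delta_pos": [21.4,-10.4,5.4],"dr": [0,0,8],"fingers": -0.3}])

```text
time: 20.45
tool_pos: [0.5061, 0.322, 0.1303]
tool_rot: [3.14, 0.001, 1.485]
contact_force: [-0.9, 0.2, -0.2]
opening: 0.0597
grip_force: 0.0
```

Call:
step_arm(increments=[{"delta_pos": [0,0,0],"dr": [0,0,0],"fingers": -0.3},{"delta_pos": [0,0,0],"dr": [0,0,0],"fingers": -0.3},{"delta_pos": [0,0,0],"dr": [0,0,0],"fingers": -0.3},{"delta_pos": [0,0,0],"dr": [0,0,0],"fingers": -0.3},{"delta_pos": [0,0,0],"dr": [0,0,0],"fingers": -0.3}])

```text
time: 21.08
tool_pos: [0.5075, 0.3194, 0.1307]
tool_rot: [3.141, 0.002, 1.483]
contact_force: [-0.9, 0.2, 0.2]
opening: 0.0596
grip_force: 0.0
```

```bash
cat >> h.py <<'E'
def fin(fn,near=(256,170)):
    """find the slab (cream) under the gripper and the board pose from it"""
    p=dict(np.load(fn+".npz")); im=p["im"]; hsv=cv2.cvtColor(im,cv2.COLOR_RGB2HSV)
    m=cv2.inRange(hsv,(10,30,120),(35,160,255)); m[240:]=0
    n,l,s,ce=cv2.connectedComponentsWithStats(m)
    k=min((i for i in range(1,n) if s[i,4]>1500),key=lambda i:np.hypot(*(ce[i]-near)))
    cs,_=cv2.findContours((l==k).astype(np.uint8),cv2.RETR_EXTERNAL,cv2.CHAIN_APPROX_NONE)
    a=cv2.minAreaRect(max(cs,key=len)); print("px",s[k],np.round(cv2.boxPoints(a),1).tolist(),a[2]); return p
E
python3 - <<'E'
from h import *
st(); snap("wrist","pics/w6.png",1.5); fin("pics/w6.png")
E
```

```text
t 21.07 [0.5075 0.3194 0.1307] [3.141e+00 2.000e-03 1.483e+00] F [-0.9  0.2  0.2] op 0.0596 g 0.0 [ 0.43  0.56  1.44 -0.    1.14  0.52]
px [ 220   91   61  131 7503] [[220.0, 91.0], [280.0, 91.0], [280.0, 221.0], [220.0, 221.0]] 90.0
```

View pics/w6.png

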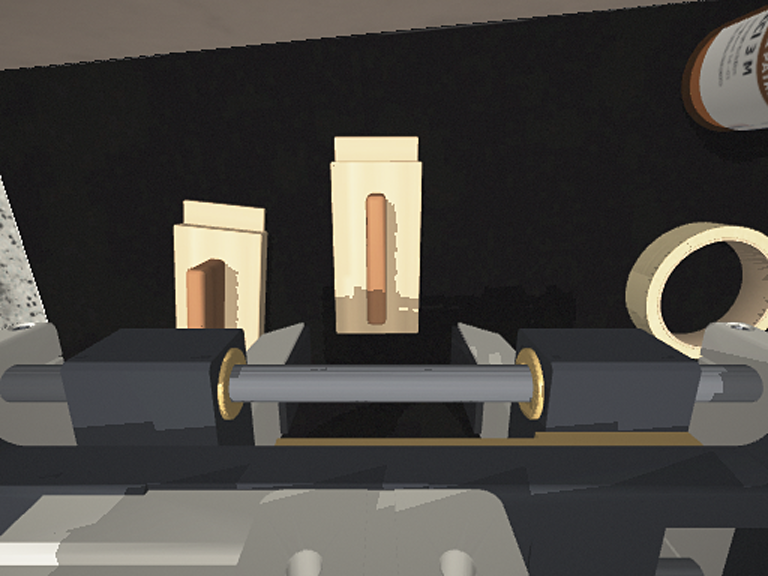

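Board 2 is aligned under the gripper, with slab corners (331,162), (422,162), (419,333) and (335,332). Board 3 is at the left.

```bash
cat >> h.py <<'E'
def board(fn,slab,finends,s):
    """slab corners FL,FR,BR,BL and fin ends far,near in picture px -> centre, yaw; prints the move"""
    p=dict(np.load(fn+".npz"))
    P=np.array([bp("w",u,.016,p,s) for u in slab]); F=np.array([bp("w",u,.052,p,s) for u in finends])
    d=(P[0]+P[1]-P[2]-P[3])/2; yaw=np.arctan2(d[1],d[0]); c=P.mean(0); f=F.mean(0)
    print("slab c",np.round(c,4),"len",np.linalg.norm(d),"fin c",np.round(f,4),"len",np.linalg.norm(F[0]-F[1]),"yaw",yaw)
    m=(c+f)/2; go((m[0],m[1],.0225),(np.pi,0,yaw))
E
python3 - <<'E'
from h import *
board("pics/w6.png",[(331,162),(422,162),(419,333),(335,332)],[(376,194),(376,325)],1/1.5)
E
```

```text
slab c [0.5063 0.338  0.016 ] len 0.11802260346984039 fin c [0.5062 0.3386 0.052 ] len 0.0798571825984896 yaw 1.483726147732082
delta cm [ 1.88 -0.29 10.8 ] rv [ 0.   0.1 -0. ]
```

Call:
step_arm(increments=[{"delta_pos": [1.0,-0.3,3],"dr": [0,0,0],"fingers": -0.3},{"delta_pos": [1.9,-0.3,7],"dr": [0,0,0],"fingers": -0.3},{"delta_pos": [1.9,-0.3,10],"dr": [0,0,0],"fingers": -0.3},{"delta_pos": [1.9,-0.3,10.8],"dr": [0,0,0],"fingers": -0.3},{"delta_pos": [1.9,-0.3,10.8],"dr": [0,0,0],"fingers": 1}])

```text
time: 21.75
tool_pos: [0.506, 0.3388, 0.0226]
tool_rot: [3.141, 0.002, 1.483]
contact_force: [0.2, 0.6, 0.1]
opening: 0.054
grip_force: 0.0
```

Call:
step_arm(increments=[{"delta_pos": [0,0,0],"dr": [0,0,0],"fingers": 1},{"delta_pos": [0,0,0],"dr": [0,0,0],"fingers": 1},{"delta_pos": [0,0,0],"dr": [0,0,0],"fingers": 1},{"delta_pos": [0,0,0],"dr": [0,0,0],"fingers": 1},{"delta_pos": [0,0,0],"dr": [0,0,0],"fingers": 1}])

```text
time: 22.38
tool_pos: [0.5059, 0.3389, 0.0226]
tool_rot: [3.141, 0.002, 1.484]
contact_force: [0.2, -0.7, 1.6]
opening: 0.0117
grip_force: 35.0
```

Call:
step_arm(increments=[{"delta_pos": [0,0,-4],"dr": [0,0,0],"fingers": 1},{"delta_pos": [0,0,-9],"dr": [0,0,0],"fingers": 1},{"delta_pos": [0,0,-14],"dr": [0,0,0],"fingers": 1},{"delta_pos": [-2,0,-16],"dr": [0,0,-3],"fingers": 1},{"delta_pos": [-6,1,-16],"dr": [0,0,-8],"fingers": 1}])

```text
time: 23.0
tool_pos: [0.5108, 0.2793, 0.1844]
tool_rot: [3.138, 0.0, 1.628]
contact_force: [0.4, 0.3, -2.2]
opening: 0.0119
grip_force: 35.0
```

```bash
python3 - <<'E'
from h import *
s=st(); rows(tgt(0,-40,150,0),s=s)
E
```

```text
t 23.0 [0.5108 0.2793 0.1844] [3.138 0.    1.628] F [ 0.4  0.3 -2.2] op 0.0119 g 35.0 [ 0.37  0.48  1.43 -0.    1.23  0.31]
[-29.16   5.32   1.13] [0.2 0.  0.1]
```

Call:
step_arm(increments=[{"delta_pos": [-5,1,0],"dr": [0,0,0],"fingers": 1},{"delta_pos": [-11,2,0],"dr": [0,0,0],"fingers": 1},{"delta_pos": [-17,3.1,0.5],"dr": [0,0,0],"fingers": 1},{"delta_pos": [-23,4.2,1.1],"dr": [0,0,0],"fingers": 1},{"delta_pos": [-29.1,5.3,1.1],"dr": [0,0,0],"fingers": 1}])

```text
time: 23.62
tool_pos: [0.5783, -0.0112, 0.1712]
tool_rot: [-3.14, 0.001, 1.623]
contact_force: [1.5, -0.1, -0.7]
opening: 0.012
grip_force: 35.0
```

Call:
step_arm(increments=[{"delta_pos": [0,0,0],"dr": [0,-4,0],"fingers": 1},{"delta_pos": [0.5,0,1.5],"dr": [0,-8,0],"fingers": 1},{"delta_pos": [1.2,0,3.5],"dr": [0,-8,0],"fingers": 1},{"delta_pos": [2,0,5],"dr": [0,-8,0],"fingers": 1},{"delta_pos": [2,0,5],"dr": [0,-8,0],"fingers": 1}])

```text
time: 24.25
tool_pos: [0.5767, 0.011, 0.1206]
tool_rot: [-3.139, 0.141, 1.624]
contact_force: [-0.6, -0.4, -1.4]
opening: 0.0119
grip_force: 35.0
```

```bash
python3 - <<'E'
from h import *
s=st(); a=dict(dz=.0226,dy=.0005); rows(*[tgt(0,y,z,8,**a) for y,z in ((-20,88),(-20,85.6),(-10,85.6),(-2.5,85.6))],s=s)
snap("wrist","pics/w7.png",1)
p=dict(np.load("pics/w7.png.npz")); r=R.from_euler('xyz',s["tool_rot"])
def bl(x,y,z): return s["tool_pos"]+r.apply([(y-.5)/1000,x/1000,.0226-z/1000])
for n,l in dict(tipL=(-28,76,5),tipR=(28,76,5),slabL=(-30,60,16),slabR=(30,60,16)).items(): print(n,np.round((proj(p,bl(*l))-[130,50])*3,1))
for n,l in dict(lip=(0,62,92),b1L=(36,0,88),b1front=(66,57.5,88)).items(): print(n,np.round((proj(p,bx(*l))-[130,50])*3,1))
cv2.imwrite("pics/w7c.png",cv2.resize(cv2.imread("pics/w7.png")[50:200,130:390],None,fx=3,fy=3,interpolation=cv2.INTER_CUBIC))
E
```

```text
t 24.25 [0.5767 0.011  0.1206] [-3.139  0.141  1.624] F [-0.6 -0.4 -1.4] op 0.0119 g 35.0 [-0.04  0.54  1.52 -0.16  1.07 -0.01]
[0.51 0.29 0.96] [-0.2  0.1 -0.1]
[0.54 0.29 1.2 ] [-0.2  0.1 -0.1]
[1.53 0.29 1.06] [-0.2  0.1 -0.1]
[2.28 0.29 0.96] [-0.2  0.1 -0.1]
tipL [238.9 171.5]
tipR [508.8 171.6]
slabL [223.6 253.5]
slabR [524.4 253.5]
lip [387.8 121.3]
b1L [536.9 397.2]
b1front [702.  142.5]
```

View pics/w7c.png

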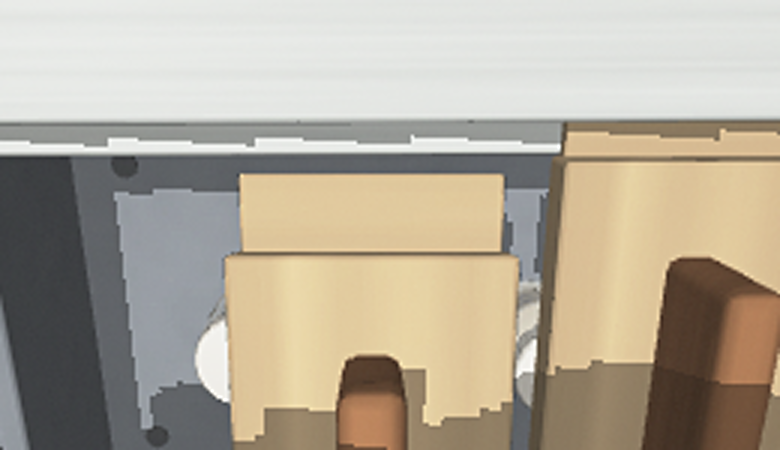

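Board 2 lines up with the groove (tip at y=175, lip at 121). Board 1 sits at about y0 ≈ -5 mm and is seated. Inserting board 2.

Call:
step_arm(increments=[{"delta_pos": [0.3,0.3,0.6],"dr": [0,0,0],"fingers": 1},{"delta_pos": [0.55,0.3,1.15],"dr": [0,0,0],"fingers": 1},{"delta_pos": [0.55,0.3,1.15],"dr": [0,0,0],"fingers": 1},{"delta_pos": [1.1,0.3,1.1],"dr": [0,0,0],"fingers": 1},{"delta_pos": [1.6,0.3,1.05],"dr": [0,0,0],"fingers": 1}])

```text
time: 24.92
tool_pos: [0.58, 0.0254, 0.1095]
tool_rot: [3.141, 0.141, 1.623]
contact_force: [0.0, 1.0, -1.5]
opening: 0.0118
grip_force: 35.0
```

Call:
step_arm(increments=[{"delta_pos": [0.3,0,0],"dr": [0,0,0],"fingers": 1},{"delta_pos": [0.6,0,0],"dr": [0,0,0],"fingers": 1},{"delta_pos": [0.75,0,0],"dr": [0,0,0],"fingers": 1},{"delta_pos": [0.75,0,0],"dr": [0,0,0],"fingers": 1},{"delta_pos": [0.75,0,0],"dr": [0,0,0],"fingers": 1}])

```text
time: 25.55
tool_pos: [0.5795, 0.0323, 0.1082]
tool_rot: [3.142, 0.142, 1.623]
contact_force: [0.5, -0.3, -1.0]
opening: 0.0119
grip_force: 35.0
```

```bash
python3 - <<'E'
from h import *
s=st(); a=dict(dz=.0226,dy=.0); rows(tgt(0,-2,85.6,8,**a),tgt(0,-2,77.5,3,**a),tgt(0,-2,72,0,**a),s=s)
E
```

```text
t 25.55 [0.5795 0.0323 0.1082] [3.142 0.142 1.623] F [ 0.5 -0.3 -1. ] op 0.0119 g 35.0 [ 0.    0.56  1.52 -0.16  1.05  0.03]
[ 0.01 -0.1   0.02] [-0.   0.1 -0.2]
[-0.07 -0.1   0.83] [-0.   5.1 -0.2]
[-0.11 -0.1   1.39] [-0.   8.1 -0.2]
```

Call:
step_arm(increments=[{"delta_pos": [0,0,0.2],"dr": [0,1.2,0],"fingers": 1},{"delta_pos": [0,0,0.4],"dr": [0,2.4,0],"fingers": 1},{"delta_pos": [0,0,0.6],"dr": [0,3.6,0],"fingers": 1},{"delta_pos": [0,0,0.8],"dr": [0,4.8,0],"fingers": 1},{"delta_pos": [0,0,0.8],"dr": [0,5,0],"fingers": 1}])

```text
time: 26.18
tool_pos: [0.5795, 0.0308, 0.1001]
tool_rot: [-3.141, 0.054, 1.622]
contact_force: [0.1, -0.4, -0.4]
opening: 0.012
grip_force: 35.0
```

Call:
step_arm(increments=[{"delta_pos": [0,0,0.2],"dr": [0,1.2,0],"fingers": 1},{"delta_pos": [0.05,0,0.4],"dr": [0,2.2,0],"fingers": 1},{"delta_pos": [0.05,0,0.56],"dr": [0,3,0],"fingers": 1},{"delta_pos": [0.05,0,0.6],"dr": [0,3,0],"fingers": 1},{"delta_pos": [0.05,0,0.6],"dr": [0,3,0],"fingers": 1}])

```text
time: 26.8
tool_pos: [0.5796, 0.0313, 0.0946]
tool_rot: [3.141, 0.002, 1.623]
contact_force: [-0.5, -0.2, 2.4]
opening: 0.0115
grip_force: 35.0
```

```bash
python3 - <<'E'
from h import *
s=st(); a=dict(dz=.0226,dy=.0); rows(tgt(0,-2,72,0,**a),s=s)
E
```

```text
t 26.8 [0.5796 0.0313 0.0946] [3.141e+00 2.000e-03 1.623e+00] F [-0.5 -0.2  2.4] op 0.0115 g 35.0 [-0.08  0.57  1.54 -0.    1.03 -0.13]
[-0.21 -0.11 -0.  ] [ 0.   0.1 -0.1]
```

Call:
step_arm(increments=[{"delta_pos": [0,0,0],"dr": [0,0,0],"fingers": 0.3},{"delta_pos": [0,0,0],"dr": [0,0,0],"fingers": 0.3},{"delta_pos": [0,0,0],"dr": [0,0,0],"fingers": 0.3},{"delta_pos": [0,0,0],"dr": [0,0,0],"fingers": 0.3},{"delta_pos": [0,0,-1],"dr": [0,0,0],"fingers": 0.3}])

```text
time: 27.42
tool_pos: [0.579, 0.0315, 0.1039]
tool_rot: [-3.14, 0.002, 1.623]
contact_force: [0.1, 0.0, 0.5]
opening: 0.0326
grip_force: 0.0
```

Call:
step_arm(increments=[{"delta_pos": [0,0,-4],"dr": [0,0,0],"fingers": 0.3},{"delta_pos": [0,0,-8],"dr": [0,0,0],"fingers": 0.3},{"delta_pos": [3,-1,-9],"dr": [0,0,0],"fingers": 0.3},{"delta_pos": [7,-4,-9],"dr": [0,0,0],"fingers": 0.3},{"delta_pos": [11,-8,-9],"dr": [0,0,0],"fingers": 0.3}])

```text
time: 28.05
tool_pos: [0.4935, 0.1382, 0.1948]
tool_rot: [3.14, 0.001, 1.622]
contact_force: [-0.3, 1.0, 0.2]
opening: 0.0323
grip_force: 0.0
```

```bash
python3 - <<'E'
from h import *
p=dict(np.load("pics/w6.png.npz"))
a=bp("w",(174,224),.016,p,1/1.5); b=bp("w",(268,233),.016,p,1/1.5); d=b-a; n=np.array([-d[1],d[0]])/np.hypot(d[0],d[1])
yaw=np.arctan2(n[1],n[0]); c=(a+b)[:2]/2-n*.06; print(a,b,np.hypot(d[0],d[1]),"c",c,"yaw",yaw)
s=st(); v=c-n*.02; go((v[0],v[1],.13),(np.pi,0,yaw),s)
E
```

```text
[0.37239538 0.36903652 0.016     ] [0.43428826 0.35749937 0.016     ] 0.06295898305641517 c [0.3923469  0.30428395] yaw 1.3865062858356885
t 28.05 [0.4935 0.1382 0.1948] [3.140e+00 1.000e-03 1.622e+00] F [-0.3  1.   0.2] op 0.0323 g 0.0 [ 0.12  0.35  1.61 -0.    1.18  0.07]
delta cm [15.17 -9.72  6.44] rv [ 0.1  0.1 13.5]
```

Call:
step_arm(increments=[{"delta_pos": [4,-2.5,0],"dr": [0,0,3],"fingers": -0.3},{"delta_pos": [8,-5,0],"dr": [0,0,6],"fingers": -0.3},{"delta_pos": [12,-7.5,2],"dr": [0,0,9],"fingers": -0.3},{"delta_pos": [15.2,-9.7,4.5],"dr": [0,0,13.5],"fingers": -0.3},{"delta_pos": [15.2,-9.7,6.4],"dr": [0,0,13.5],"fingers": -0.3}])

```text
time: 28.68
tool_pos: [0.3873, 0.2857, 0.1298]
tool_rot: [3.141, 0.001, 1.39]
contact_force: [0.5, -0.7, -0.2]
opening: 0.0598
grip_force: 0.0
```

Call:
step_arm(increments=[{"delta_pos": [0,0,0],"dr": [0,0,0],"fingers": -0.3},{"delta_pos": [0,0,0],"dr": [0,0,0],"fingers": -0.3},{"delta_pos": [0,0,0],"dr": [0,0,0],"fingers": -0.3},{"delta_pos": [0,0,0],"dr": [0,0,0],"fingers": -0.3},{"delta_pos": [0,0,0],"dr": [0,0,0],"fingers": -0.3}])

```text
time: 29.3
tool_pos: [0.3893, 0.2838, 0.1301]
tool_rot: [3.141, 0.001, 1.387]
contact_force: [-0.1, -0.0, -0.1]
opening: 0.0597
grip_force: 0.0
```

```bash
python3 - <<'E'
from h import *
st(); snap("wrist","pics/w8.png",1.5); fin("pics/w8.png")
E
```

```text
t 29.3 [0.3893 0.2838 0.1301] [3.141e+00 1.000e-03 1.387e+00] F [-0.1 -0.  -0.1] op 0.0597 g 0.0 [ 0.47  0.37  1.78 -0.    0.99  0.66]
px [ 219   89   62  132 6432] [[219.0, 89.0], [280.0, 89.0], [280.0, 220.0], [219.0, 220.0]] 90.0
```

View pics/w8.png

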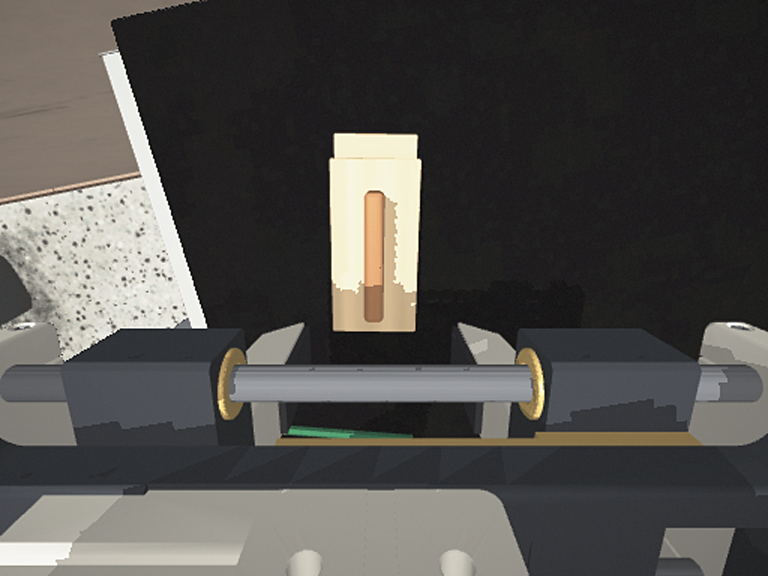

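Board 3 is aligned almost identically: slab (330,159)–(421,160) to (333,331)–(416,331), fin (374,191)–(374,321). That is about 2 mm further and 1 mm left compared with board 2.

Call:
step_arm(increments=[{"delta_pos": [1.0,-0.4,3],"dr": [0,0,0],"fingers": -0.3},{"delta_pos": [2.0,-0.4,7],"dr": [0,0,0],"fingers": -0.3},{"delta_pos": [2.1,-0.4,10],"dr": [0,0,0],"fingers": -0.3},{"delta_pos": [2.1,-0.4,10.75],"dr": [0,0,0],"fingers": -0.3},{"delta_pos": [2.1,-0.4,10.75],"dr": [0,0,0],"fingers": 1}])

```text
time: 29.98
tool_pos: [0.3891, 0.3051, 0.0225]
tool_rot: [3.141, 0.002, 1.387]
contact_force: [0.1, 1.1, 0.1]
opening: 0.0537
grip_force: 0.0
```

Call:
step_arm(increments=[{"delta_pos": [0,0,0],"dr": [0,0,0],"fingers": 1},{"delta_pos": [0,0,0],"dr": [0,0,0],"fingers": 1},{"delta_pos": [0,0,0],"dr": [0,0,0],"fingers": 1},{"delta_pos": [0,0,0],"dr": [0,0,0],"fingers": 1},{"delta_pos": [0,0,0],"dr": [0,0,0],"fingers": 1}])

```text
time: 30.6
tool_pos: [0.389, 0.3051, 0.0225]
tool_rot: [3.141, 0.002, 1.388]
contact_force: [-0.5, -0.1, 2.9]
opening: 0.0116
grip_force: 35.0
```

Call:
step_arm(increments=[{"delta_pos": [0,0,-4],"dr": [0,0,0],"fingers": 1},{"delta_pos": [0,0,-9],"dr": [0,0,0],"fingers": 1},{"delta_pos": [0,0,-14],"dr": [0,0,0],"fingers": 1},{"delta_pos": [-1,0,-17],"dr": [0,0,-6],"fingers": 1},{"delta_pos": [-4,0,-17],"dr": [0,0,-13.5],"fingers": 1}])

```text
time: 31.22
tool_pos: [0.3828, 0.2669, 0.1946]
tool_rot: [3.137, -0.0, 1.629]
contact_force: [1.0, -0.4, -1.3]
opening: 0.0119
grip_force: 35.0
```

```bash
python3 - <<'E'
from h import *
board("pics/w8.png",[(330,159),(421,160),(416,331),(333,331)],[(374,191),(374,321)],1/1.5)
s=st(); rows(tgt(-66,-40,150,0),s=s)
E
```

```text
slab c [0.389  0.3041 0.016 ] len 0.11812841821074653 fin c [0.3891 0.3055 0.052 ] len 0.07866081965786004 yaw 1.378199827876594
delta cm [ 3.74  0.75 17.21] rv [ 0.3 -0.1 14.4]
t 31.23 [0.3828 0.2669 0.1946] [ 3.137 -0.     1.629] F [ 1.  -0.4 -1.3] op 0.0119 g 35.0 [ 0.45  0.26  1.73 -0.    1.14  0.39]
[-28.64  11.55   2.16] [ 0.3 -0.   0.2]
```

Call:
step_arm(increments=[{"delta_pos": [-5,2,0],"dr": [0,0,0],"fingers": 1},{"delta_pos": [-10.8,4.3,0],"dr": [0,0,0],"fingers": 1},{"delta_pos": [-16.5,6.6,0.3],"dr": [0,0,0],"fingers": 1},{"delta_pos": [-22.3,9,1.2],"dr": [0,0,0],"fingers": 1},{"delta_pos": [-28,11.4,2.1],"dr": [0,0,0],"fingers": 1}])

```text
time: 31.85
tool_pos: [0.5101, -0.0087, 0.1716]
tool_rot: [-3.141, 0.002, 1.623]
contact_force: [1.5, 0.5, -0.7]
opening: 0.012
grip_force: 35.0
```

Call:
step_arm(increments=[{"delta_pos": [-0.4,0.1,0],"dr": [0,-4,0],"fingers": 1},{"delta_pos": [0,0.1,1.5],"dr": [0,-8,0],"fingers": 1},{"delta_pos": [0.8,0.1,3.5],"dr": [0,-8,0],"fingers": 1},{"delta_pos": [1.4,0.1,5],"dr": [0,-8,0],"fingers": 1},{"delta_pos": [1.4,0.1,5],"dr": [0,-8,0],"fingers": 1}])

```text
time: 32.48
tool_pos: [0.5091, 0.0074, 0.1208]
tool_rot: [-3.139, 0.141, 1.624]
contact_force: [-0.7, 0.2, -0.9]
opening: 0.0116
grip_force: 35.0
```

```bash
python3 - <<'E'
from h import *
s=st(); a=dict(dz=.0225,dy=.0); rows(*[tgt(-66,y,z,8,**a) for y,z in ((-20,88),(-20,85.6),(-10,85.6),(-2.5,85.6))],s=s)
snap("wrist","pics/w9.png",1)
p=dict(np.load("pics/w9.png.npz")); r=R.from_euler('xyz',s["tool_rot"])
def bl(x,y,z): return s["tool_pos"]+r.apply([(y-0)/1000,x/1000,.0225-z/1000])
for n,l in dict(tipL=(-28,76,5),tipR=(28,76,5),slabL=(-30,60,16),slabR=(30,60,16)).items(): print(n,np.round((proj(p,bl(*l))-[150,50])*3,1))
for n,l in dict(lip=(0,62,92),b2L=(-30,0,88),b2front=(0,58,88),b1front=(66,58,88)).items(): print(n,np.round((proj(p,bx(*l))-[150,50])*3,1))
cv2.imwrite("pics/w9c.png",cv2.resize(cv2.imread("pics/w9.png")[50:200,150:410],None,fx=3,fy=3,interpolation=cv2.INTER_CUBIC))
E
```

```text
t 32.48 [0.5091 0.0074 0.1208] [-3.139  0.141  1.624] F [-0.7  0.2 -0.9] op 0.0116 g 35.0 [-0.05  0.43  1.72 -0.17  0.99 -0.01]
[0.45 0.46 0.99] [-0.2  0.1 -0.1]
[0.48 0.46 1.23] [-0.2  0.1 -0.1]
[1.47 0.46 1.09] [-0.2  0.1 -0.1]
[2.22 0.45 0.98] [-0.2  0.1 -0.1]
tipL [178.7 168.9]
tipR [449. 169.]
slabL [163.4 250.9]
slabR [464.6 251. ]
lip [660.6 121.3]
b2L [483.7 397.4]
b2front [649.8 140.5]
b1front [965.1 139.9]
```

View pics/w9c.png

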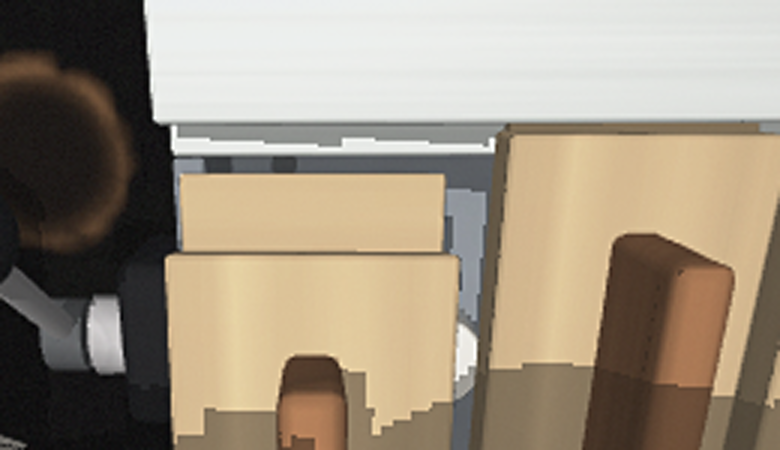

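Board 3's tip is at y=174 (about 1 mm short) with a clear gap to board 2. Inserting it.

Call:
step_arm(increments=[{"delta_pos": [0.3,0.3,0.6],"dr": [0,0,0],"fingers": 1},{"delta_pos": [0.6,0.4,1.15],"dr": [0,0,0],"fingers": 1},{"delta_pos": [0.6,0.4,1.2],"dr": [0,0,0],"fingers": 1},{"delta_pos": [1.1,0.4,1.1],"dr": [0,0,0],"fingers": 1},{"delta_pos": [1.6,0.4,1.05],"dr": [0,0,0],"fingers": 1}])

```text
time: 33.15
tool_pos: [0.5134, 0.022, 0.1095]
tool_rot: [3.141, 0.141, 1.623]
contact_force: [0.0, -0.2, -1.5]
opening: 0.0118
grip_force: 35.0
```

Call:
step_arm(increments=[{"delta_pos": [0.3,0,0],"dr": [0,0,0],"fingers": 1},{"delta_pos": [0.6,0,0],"dr": [0,0,0],"fingers": 1},{"delta_pos": [0.75,0,0],"dr": [0,0,0],"fingers": 1},{"delta_pos": [0.75,0,0],"dr": [0,0,0],"fingers": 1},{"delta_pos": [0.75,0,0],"dr": [0,0,0],"fingers": 1}])

```text
time: 33.78
tool_pos: [0.5129, 0.029, 0.1082]
tool_rot: [-3.142, 0.141, 1.623]
contact_force: [0.3, -0.2, -1.9]
opening: 0.0115
grip_force: 35.0
```

```bash
python3 - <<'E'
from h import *
s=st(); a=dict(dz=.0225,dy=.001); rows(tgt(-66,-2,85.6,8,**a),tgt(-66,-1.5,77.5,3,**a),tgt(-66,-1,72,0,**a),s=s)
E
```

```text
t 33.77 [0.5129 0.029  0.1082] [-3.142  0.141  1.623] F [ 0.3 -0.2 -1.9] op 0.0115 g 35.0 [-0.01  0.46  1.72 -0.17  0.97  0.04]
[ 0.07 -0.03  0.04] [-0.   0.1 -0.1]
[ 0.04 -0.03  0.83] [-0.   5.1 -0.1]
[ 0.05 -0.03  1.38] [-0.   8.1 -0.1]
```

Call:
step_arm(increments=[{"delta_pos": [0.05,0,0.2],"dr": [0,1.2,0],"fingers": 1},{"delta_pos": [0.05,0,0.4],"dr": [0,2.4,0],"fingers": 1},{"delta_pos": [0.05,0,0.6],"dr": [0,3.6,0],"fingers": 1},{"delta_pos": [0.05,0,0.8],"dr": [0,4.8,0],"fingers": 1},{"delta_pos": [0.05,0,0.83],"dr": [0,5,0],"fingers": 1}])

```text
time: 34.4
tool_pos: [0.5128, 0.028, 0.0998]
tool_rot: [-3.141, 0.054, 1.622]
contact_force: [0.6, 0.2, -1.8]
opening: 0.0118
grip_force: 35.0
```

Call:
step_arm(increments=[{"delta_pos": [0,0,0.2],"dr": [0,1.2,0],"fingers": 1},{"delta_pos": [0.03,0,0.4],"dr": [0,2.2,0],"fingers": 1},{"delta_pos": [0.03,0,0.56],"dr": [0,3,0],"fingers": 1},{"delta_pos": [0.03,0,0.6],"dr": [0,3,0],"fingers": 1},{"delta_pos": [0.03,0,0.6],"dr": [0,3,0],"fingers": 1}])

```text
time: 35.02
tool_pos: [0.513, 0.0284, 0.0945]
tool_rot: [3.141, 0.002, 1.623]
contact_force: [-1.5, -0.3, 6.0]
opening: 0.012
grip_force: 35.0
```

```bash
python3 - <<'E'
from h import *
s=st(); a=dict(dz=.0225,dy=.001); rows(tgt(-66,-2,72,0,**a),s=s)
E
```

```text
t 35.02 [0.513  0.0284 0.0945] [3.141e+00 2.000e-03 1.623e+00] F [-1.5 -0.3  6. ] op 0.012 g 35.0 [-0.09  0.47  1.73 -0.    0.94 -0.14]
[-0.18 -0.04 -0.  ] [ 0.   0.1 -0.1]
```

Call:
step_arm(increments=[{"delta_pos": [0,0,0],"dr": [0,0,0],"fingers": 0.3},{"delta_pos": [0,0,0],"dr": [0,0,0],"fingers": 0.3},{"delta_pos": [0,0,0],"dr": [0,0,0],"fingers": 0.3},{"delta_pos": [0,0,0],"dr": [0,0,0],"fingers": 0.3},{"delta_pos": [0,0,-1],"dr": [0,0,0],"fingers": 0.3}])

```text
time: 35.65
tool_pos: [0.5124, 0.0285, 0.1036]
tool_rot: [-3.14, 0.002, 1.623]
contact_force: [0.7, -0.1, 0.7]
opening: 0.0322
grip_force: 0.0
```

Call:
step_arm(increments=[{"delta_pos": [0,0,-4],"dr": [0,0,0],"fingers": 0.3},{"delta_pos": [0,0,-8],"dr": [0,0,0],"fingers": 0.3},{"delta_pos": [-3,1,-12],"dr": [0,0,0],"fingers": 1},{"delta_pos": [-8,3,-15],"dr": [0,0,0],"fingers": 1},{"delta_pos": [-12,5,-15],"dr": [0,0,0],"fingers": 1}])

```text
time: 36.28
tool_pos: [0.5708, -0.0903, 0.2583]
tool_rot: [3.135, 0.004, 1.623]
contact_force: [0.6, -0.0, -0.8]
opening: 0.0066
grip_force: 0.0
```

```bash
python3 - <<'E'
from h import *
s=st(); snap("wrist","pics/w10.png",1.5)
p=dict(np.load("pics/w10.png.npz"))
for i,x in enumerate((-66,0,66)):
  for n,l in dict(slabL=(x-30,58,88),slabR=(x+30,58,88),fin_far=(x,38,124),fin_near=(x,-42,124),rear=(x,-62,88)).items(): print(x,n,np.round(proj(p,bx(*l))*1.5))
for n,l in dict(lip=(0,62,92),knob=(-144,41.8,103),ridge=(0,-66,84)).items(): print(n,np.round(proj(p,bx(*l))*1.5))
E
```

```text
t 36.27 [ 0.5708 -0.0903  0.2583] [3.135 0.004 1.623] F [ 0.6 -0.  -0.8] op 0.0066 g 0.0 [-0.29  0.42  1.33 -0.    1.39 -0.34]
-66 slabL [264.  15.]
-66 slabR [349.  15.]
-66 fin_far [298.  29.]
-66 fin_near [305. 160.]
-66 rear [314. 188.]
0 slabL [357.  15.]
0 slabR [441.  15.]
0 fin_far [402.  29.]
0 fin_near [400. 160.]
0 rear [398. 188.]
66 slabL [450.  15.]
66 slabR [534.  15.]
66 fin_far [505.  29.]
66 fin_near [496. 160.]
66 rear [481. 188.]
lip [400.   6.]
knob [190.  34.]
ridge [397. 193.]
```

View pics/w10.png

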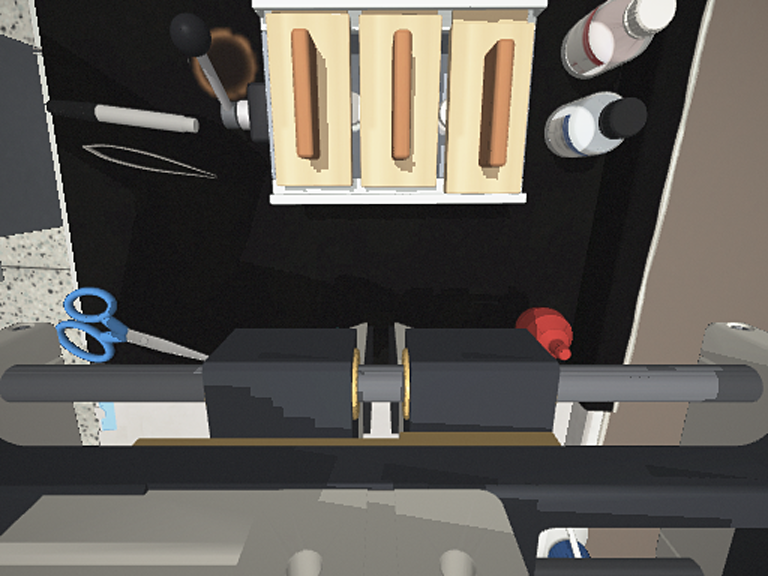

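All three boards lie side by side: slabs at columns 268–350, 361–438 and 446–535, rear edges at rows 186–194 inside the ridge at 193–203. The lever knob is at (190,35), where predicted. Next, the lever.

```bash
python3 - <<'E'
from h import *
Rt=tgt(0,0,0,0)[1]; rows((bx(-144,85,180),Rt),(bx(-144,85,92),Rt),(bx(-144,-10,92),Rt),(bx(-144,-16,92),Rt))
E
```

```text
[ 21.03 -13.23   7.41] [ 0.3  0.4 -0.3]
[ 21.09 -13.28  16.21] [ 0.3  0.4 -0.3]
[ 11.59 -13.22  16.26] [ 0.3  0.4 -0.3]
[ 10.99 -13.22  16.27] [ 0.3  0.4 -0.3]
```

Call:
step_arm(increments=[{"delta_pos": [4,-3,0],"dr": [0,0,0],"fingers": 1},{"delta_pos": [9,-6,0],"dr": [0,0,0],"fingers": 1},{"delta_pos": [13,-9,2],"dr": [0,0,0],"fingers": 1},{"delta_pos": [17,-12,4],"dr": [0,0,0],"fingers": 1},{"delta_pos": [21,-13.2,6],"dr": [0,0,0],"fingers": 1}])

```text
time: 36.95
tool_pos: [0.4245, 0.1153, 0.194]
tool_rot: [3.141, 0.002, 1.623]
contact_force: [0.4, -0.0, 0.3]
opening: 0.0006
grip_force: 0.0
```

Call:
step_arm(increments=[{"delta_pos": [0,0,0],"dr": [0,0,0],"fingers": 1},{"delta_pos": [0,0,2],"dr": [0,0,0],"fingers": 1},{"delta_pos": [0,0,5],"dr": [0,0,0],"fingers": 1},{"delta_pos": [0,0,8],"dr": [0,0,0],"fingers": 1},{"delta_pos": [0,0,8],"dr": [0,0,0],"fingers": 1}])

```text
time: 37.58
tool_pos: [0.4258, 0.1132, 0.113]
tool_rot: [-3.138, 0.002, 1.622]
contact_force: [0.1, 0.2, 0.2]
opening: 0.0003
grip_force: 0.0
```

```bash
python3 - <<'E'
from h import *
st(); Rt=tgt(0,0,0,0)[1]; rows((bx(-144,85,92),Rt),(bx(-144,0,92),Rt),(bx(-144,-16,92),Rt))
E
```

```text
t 37.58 [0.4258 0.1132 0.113 ] [-3.138e+00  2.000e-03  1.622e+00] F [0.1 0.2 0.2] op 0.0003 g 0.0 [ 0.09  0.33  1.9  -0.    0.91  0.04]
[-0.52  0.41  2.1 ] [-0.2  0.1 -0.2]
[-9.02  0.43  2.11] [-0.2  0.1 -0.2]
[-10.62   0.44   2.12] [-0.2  0.1 -0.2]
```

Call:
step_arm(increments=[{"delta_pos": [-0.5,0.4,1],"dr": [0,0,0],"fingers": 1},{"delta_pos": [-0.5,0.4,2.1],"dr": [0,0,0],"fingers": 1},{"delta_pos": [-2,0.4,2.1],"dr": [0,0,0],"fingers": 1},{"delta_pos": [-3.5,0.4,2.1],"dr": [0,0,0],"fingers": 1},{"delta_pos": [-5,0.4,2.1],"dr": [0,0,0],"fingers": 1}])

```text
time: 38.2
tool_pos: [0.4334, 0.0634, 0.0935]
tool_rot: [3.14, 0.001, 1.623]
contact_force: [0.6, 2.9, 3.8]
opening: 0.0007
grip_force: 1.9
```

Call:
step_arm(increments=[{"delta_pos": [-1,0,0],"dr": [0,0,0],"fingers": 1},{"delta_pos": [-2,0,0],"dr": [0,0,0],"fingers": 1},{"delta_pos": [-3,0,0],"dr": [0,0,0],"fingers": 1},{"delta_pos": [-4,0,0],"dr": [0,0,0],"fingers": 1},{"delta_pos": [-5,0,0],"dr": [0,0,0],"fingers": 1}])

```text
time: 38.83
tool_pos: [0.435, 0.014, 0.0924]
tool_rot: [-3.14, 0.001, 1.623]
contact_force: [2.0, 5.1, -4.7]
opening: 0.0005
grip_force: 2.7
```

```bash
python3 - <<'E'
from h import *
st(); Rt=tgt(0,0,0,0)[1]; rows((bx(-144,-16,92),Rt),(bx(-144,-20,92),Rt))
E
```

```text
t 38.83 [0.435  0.014  0.0924] [-3.140e+00  1.000e-03  1.623e+00] F [ 2.   5.1 -4.7] op 0.0005 g 2.7 [-0.14  0.36  1.94 -0.    0.85 -0.19]
[-0.67  0.02  0.04] [-0.1  0.1 -0.2]
[-1.07  0.02  0.04] [-0.1  0.1 -0.2]
```

Call:
step_arm(increments=[{"delta_pos": [-0.2,0,0],"dr": [0,0,0],"fingers": 1},{"delta_pos": [-0.4,0,0],"dr": [0,0,0],"fingers": 1},{"delta_pos": [-0.6,0,0],"dr": [0,0,0],"fingers": 1},{"delta_pos": [-0.6,0,0],"dr": [0,0,0],"fingers": 1},{"delta_pos": [-0.6,0,0],"dr": [0,0,0],"fingers": 1}])

```text
time: 39.45
tool_pos: [0.4351, 0.0087, 0.0924]
tool_rot: [-3.14, 0.001, 1.623]
contact_force: [-0.8, 5.8, -3.0]
opening: 0.0003
grip_force: 2.7
```

Call:
step_arm(increments=[{"delta_pos": [-0.1,0,0],"dr": [0,0,0],"fingers": 1},{"delta_pos": [-0.2,0,0],"dr": [0,0,0],"fingers": 1},{"delta_pos": [-0.2,0,0],"dr": [0,0,0],"fingers": 1},{"delta_pos": [-0.2,0,0],"dr": [0,0,0],"fingers": 1},{"delta_pos": [-0.2,0,0],"dr": [0,0,0],"fingers": 1}])

```text
time: 40.08
tool_pos: [0.4351, 0.0069, 0.0924]
tool_rot: [-3.139, 0.001, 1.623]
contact_force: [0.2, 5.8, -4.0]
opening: 0.0004
grip_force: 3.0
```

Call:
step_arm(increments=[{"delta_pos": [-0.1,0,0],"dr": [0,0,0],"fingers": 1},{"delta_pos": [-0.2,0,0],"dr": [0,0,0],"fingers": 1},{"delta_pos": [-0.2,0,0],"dr": [0,0,0],"fingers": 1},{"delta_pos": [-0.2,0,0],"dr": [0,0,0],"fingers": 1},{"delta_pos": [-0.2,0,0],"dr": [0,0,0],"fingers": 1}])

```text
time: 40.7
tool_pos: [0.4351, 0.005, 0.0923]
tool_rot: [-3.139, 0.001, 1.623]
contact_force: [0.3, 6.0, -4.0]
opening: 0.0007
grip_force: 3.2
```

Call:
step_arm(increments=[{"delta_pos": [-0.1,0,0],"dr": [0,0,0],"fingers": 1},{"delta_pos": [-0.2,0,0],"dr": [0,0,0],"fingers": 1},{"delta_pos": [-0.2,0,0],"dr": [0,0,0],"fingers": 1},{"delta_pos": [-0.2,0,0],"dr": [0,0,0],"fingers": 1},{"delta_pos": [-0.2,0,0],"dr": [0,0,0],"fingers": 1}])

```text
time: 41.32
tool_pos: [0.4351, 0.0041, 0.0921]
tool_rot: [-3.139, -0.001, 1.623]
contact_force: [1.6, 12.8, -4.8]
opening: 0.0003
grip_force: 6.3
```

Call:
step_arm(increments=[{"delta_pos": [-0.1,0,0],"dr": [0,0,0],"fingers": 1},{"delta_pos": [-0.1,0,0],"dr": [0,0,0],"fingers": 1},{"delta_pos": [-0.1,0,0],"dr": [0,0,0],"fingers": 1},{"delta_pos": [0.5,0,0],"dr": [0,0,0],"fingers": 1},{"delta_pos": [1.5,0,0],"dr": [0,0,0],"fingers": 1}])

```text
time: 41.95
tool_pos: [0.4355, 0.0174, 0.0931]
tool_rot: [3.141, 0.002, 1.623]
contact_force: [0.3, 3.1, 2.2]
opening: 0.0006
grip_force: 1.4
```

Call:
step_arm(increments=[{"delta_pos": [1.5,0,0],"dr": [0,0,0],"fingers": 1},{"delta_pos": [3,0,0],"dr": [0,0,0],"fingers": 1},{"delta_pos": [4.5,0,0],"dr": [0,0,0],"fingers": 1},{"delta_pos": [6,0,0],"dr": [0,0,0],"fingers": 1},{"delta_pos": [8,0,0],"dr": [0,0,0],"fingers": 1}])

```text
time: 42.58
tool_pos: [0.4312, 0.098, 0.0928]
tool_rot: [3.142, 0.002, 1.623]
contact_force: [0.4, 0.0, -1.6]
opening: 0.0002
grip_force: 0.0
```

Call:
step_arm(increments=[{"delta_pos": [2,0,0],"dr": [0,0,0],"fingers": 1},{"delta_pos": [4,0,0],"dr": [0,0,0],"fingers": 1},{"delta_pos": [6,0,-3],"dr": [0,0,0],"fingers": 1},{"delta_pos": [6,0,-8],"dr": [0,0,0],"fingers": 1},{"delta_pos": [6,0,-14],"dr": [0,0,0],"fingers": 1}])

```text
time: 43.2
tool_pos: [0.4272, 0.1579, 0.2336]
tool_rot: [-3.139, 0.003, 1.624]
contact_force: [1.4, -0.2, 0.7]
opening: 0.0005
grip_force: 0.0
```

Call:
step_arm(increments=[{"delta_pos": [-3,2,0],"dr": [0,0,0],"fingers": 1},{"delta_pos": [-8,4,0],"dr": [0,0,0],"fingers": 1},{"delta_pos": [-13,6,0],"dr": [0,0,0],"fingers": 1},{"delta_pos": [-18,8,0],"dr": [0,0,0],"fingers": 1},{"delta_pos": [-23,10,0],"dr": [0,0,0],"fingers": 1}])

```text
time: 43.82
tool_pos: [0.5405, -0.0683, 0.2331]
tool_rot: [-3.142, 0.002, 1.623]
contact_force: [0.3, 0.6, 0.0]
opening: 0.0005
grip_force: 0.0
```

```bash
python3 - <<'E'
from h import *
s=st(); snap("wrist","pics/w11.png",1.5)
p=dict(np.load("pics/w11.png.npz")); im=p["im"].astype(int)
f=lambda l:proj(p,bx(*l))
print("knob pred",f((-144,41.8,103)),"lip",f((0,62,92)))
# brown fins + slabs
hsv=cv2.cvtColor(p["im"],cv2.COLOR_RGB2HSV); m=cv2.inRange(hsv,(0,90,60),(16,200,255)); m[240:]=0
n,l,st_,ce=cv2.connectedComponentsWithStats(m)
for i in range(1,n):
    if st_[i,4]>150: print("fin-like",st_[i],np.round(ce[i],1))
for i,x in enumerate((-66,0,66)): print(x,np.round([f((x,38,124)),f((x,-42,124)),f((x,-62,88))],1).tolist())
u,v=np.round(f((-144,41.8,103))).astype(int); print("knob patch mean",[im[max(v+dv-2,0):v+dv+3,u+du-2:u+du+3].mean().round() for du,dv in ((0,0),(-25,0),(25,0),(0,25))] if 3<v<380 and 30<u<480 else (u,v))
E
```

```text
t 43.83 [ 0.5405 -0.0683  0.2331] [-3.142e+00  2.000e-03  1.623e+00] F [0.3 0.6 0. ] op 0.0005 g 0.0 [-0.27  0.37  1.46 -0.    1.31 -0.32]
knob pred [149.42322544  41.97395524] lip [297.91357492  21.78904359]
fin-like [161  33  30  49 430] [178.6  54.6]
fin-like [ 223   39   16   91 1301] [230.4  84. ]
fin-like [ 289   40   21   91 1494] [298.4  84.9]
fin-like [ 350   46   33   90 2094] [365.9  90.9]
fin-like [146  57  17  24 165] [153.   68.2]
fin-like [368 225  40  15 443] [386.1 233.3]
-66 [[228.5, 40.2], [230.7, 131.8], [233.8, 148.2]]
0 [[302.5, 40.1], [298.7, 131.7], [292.8, 148.1]]
66 [[376.6, 39.9], [366.8, 131.5], [351.7, 148.0]]
knob patch mean [np.float64(46.0), np.float64(24.0), np.float64(56.0), np.float64(65.0)]
```

```bash
python3 - <<'E'
from h import *
p=dict(np.load("pics/w11.png.npz")); im=p["im"]; hsv=cv2.cvtColor(im,cv2.COLOR_RGB2HSV)
m=cv2.inRange(hsv,(8,40,60),(32,170,255))
for x in (-66,0,66):
    for dx in (-20,20):
        u=int(round(proj(p,bx(x+dx,-62,88))[0])); col=np.where(m[:200,u]>0)[0]
        print(x+dx,"rows",col.min(),col.max(),"pred front/rear y0=-2:",[round(proj(p,bx(x+dx,y,88))[1],1) for y in (58,-62)],"y0=-6",[round(proj(p,bx(x+dx,y,88))[1],1) for y in (54,-66)])
snap("scene","pics/s11.png",1); q=dict(np.load("pics/s11.png.npz")); h2=cv2.cvtColor(q["im"],cv2.COLOR_RGB2HSV)
f=cv2.inRange(h2,(0,90,50),(14,220,255)); n,l,s,c=cv2.connectedComponentsWithStats(f)
for i in range(1,n):
    if s[i,4]>40: print("scene fin",s[i],np.round(c[i],1))
for x,y0 in ((-66,-1),(0,-1),(66,-6)):
    P=np.array([proj(q,bx(x+a,y0+b,z)) for a in(-6,6) for b in(-40,40) for z in (88,124)]); print(x,"pred bbox flat",np.round(P.min(0),1),np.round(P.max(0),1))
E
```

```text
-86 rows 25 145 pred front/rear y0=-2: [np.float64(27.9), np.float64(148.3)] y0=-6 [np.float64(32.3), np.float64(151.9)]
-46 rows 24 146 pred front/rear y0=-2: [np.float64(27.8), np.float64(148.2)] y0=-6 [np.float64(32.2), np.float64(151.8)]
-20 rows 24 146 pred front/rear y0=-2: [np.float64(27.7), np.float64(148.1)] y0=-6 [np.float64(32.2), np.float64(151.7)]
20 rows 24 146 pred front/rear y0=-2: [np.float64(27.6), np.float64(148.1)] y0=-6 [np.float64(32.1), np.float64(151.6)]
46 rows 24 151 pred front/rear y0=-2: [np.float64(27.5), np.float64(148.0)] y0=-6 [np.float64(32.0), np.float64(151.6)]
86 rows 24 151 pred front/rear y0=-2: [np.float64(27.4), np.float64(147.9)] y0=-6 [np.float64(31.9), np.float64(151.5)]
scene fin [218 118  19  31 202] [228.1 133.3]
scene fin [271 158  24  23 305] [281.3 168.8]
scene fin [251 166  21  22 267] [261.1 176.5]
scene fin [231 173  21  24 276] [241.1 184.4]
scene fin [348 197  23  31 316] [359.5 215.1]
scene fin [191 218  18  13  74] [196.8 223.7]
scene fin [  97  227  116  157 3729] [159.5 331.6]
scene fin [332 266  16  17 204] [339.2 273.9]
scene fin [124 353  20  31 144] [130.5 366.9]
-66 pred bbox flat [229.4 171.8] [253.5 198. ]
0 pred bbox flat [249.1 164.4] [273.3 189.4]
66 pred bbox flat [268.6 158. ] [293.2 182. ]
```

```bash
python3 - <<'E'
from cell import robot
print(robot.hand_in())
E
```

```text
the job is handed in; nothing more can be done
None
```

I handed in the job. Both vials stand upright in the box, all three boards lie flat behind the ridge, and the lever was pushed to its stop and followed back. Its final rest position was only roughly checked, and no verdict came back.

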